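# Shut the recessed drain valve with the T-key

## Robot

A 7-joint arm with a two-finger parallel gripper is mounted at the origin on the work surface; the furniture and walls round the work are solid. World frame = base frame: x ahead of the robot, y to its left, z up, the work surface at z = 0. Lengths are in m, angles in degrees, forces in N, time in s.
With the tool pointing down it reaches from about 0.4 to 0.85 m from the base axis. Payload 4.4 kg.
Tool frame: the origin (TCP) lies between the finger pads; the fingertips stand 22 mm ahead of it and the grasp point (between the pads) lies 3 mm ahead of it; y points along the fingers, x is the direction in which the jaws open and shut, and the axes are right-handed (so a half turn about y gives the same grasp; the last joint's range is limited). The gripper opens to 94 mm and grips with 3 to 60 N. Pads are 16 mm wide; open, the fingers measure 119 mm over their backs; the gripper's body (75 mm by 177 mm) begins 78 mm behind the grasp point.
Start: joints at [-74.129, 36.005, 2.206, 86.941, -1.547, 57.084, -1.146], TCP at [0.218, 0.612, 0.227] pointing down, gripper open.
Joint ranges: [-175.42, 175.42], [-21.48, 121.26], [-71.46, 75.88], [10.55, 141.38], [-63.04, 243.04], [13.31, 113.54], [-168.57, 168.57]. Speed limits (degrees/s): [147.25, 147.25, 180, 180, 180, 180, 180].

## Interface

Orientations are given as [roll, pitch, yaw] about the fixed x, y, z axes, in that order (R = Rz(yaw) Ry(pitch) Rx(roll)).
In Python, from workcell import arm gives the robot as it stands. The module is installed in compiled form; this text tells all that it offers.
- The arm moves only by the shell command python3 -m pendant 'ROWS' [FORCE]. ROWS is JSON, a list of rows, each an object of numbers: "x", "y", "z": the shift along the tool's x, y, z in mm; "yaw": the turn about the tool's y in rad; "claw": the closure in counts, from 0 (fully open) to 255 (shut). A call has exactly 10 rows; each row is the pose to reach, as a shift and turn from the pose measured when the call began, along the tool's axes at that moment; what a row does not reach only later rows make up. A row lasts 1/8 s, in which the tool goes at most 62.5 mm and 10.7 degrees, less where a joint would pass 70% of its speed; a pose out of reach is approached as far as the arm can. A call with a gripper value outside its range is refused whole. The fingers move at their own pace and stop on an object; FORCE is the grip in N (left out, the last holds). Time passes only in rows, so rows that repeat a pose let the fingers close, or fill a call up. It gives the time, the measured TCP pose, the force and the opening at its end, in the units of the state.
- arm.get_state(): the state, without advancing time (a new reading comes with each control period).
- arm.capture(name): name is "side" or "top"; returns the picture (384x512x3 uint8, blue, green, red); there is no depth.
- arm.camera_info(name): a dict with "vfov" (degrees; the focal length in pixels is half the picture's height over the tangent of half this angle, whatever the lens; pixels are square), "cx", "cy" (the principal point, pixels), "view" (4x4, takes a point from world to camera coordinates). Camera axes: x right, y down, z forward; pixel columns grow to the right and rows downward; lengths in m; the calibration is good to about 2 mm. A picture is of the moment at which its call begins. camera_info takes no time and is no camera call.
- arm.sign_off(): hands the job in, once; it reports no verdict.
The state is a dict: "clock": time; "joints": joint angles; "qd": joint speeds; "effort": joint torques, N m; "tcp_pos": TCP position; "ee_rot": TCP orientation; "wrist_force": force on the tool from outside, world axes, zero at the start; "wrist_torque": the same for the moment, N m; "gripper_width": finger opening in m.
Only numpy, scipy, OpenCV 4.12 (cv2) and the standard library are available. Lean on these libraries where they do the work, as an engineer would, in place of code of your own. Each camera call takes 0.05 s, during which the arm holds its last target.

## Task

Shut the wash-line drain: take the T-key from its stand, lower it down the leaning access tube of the valve block until its socket sits fully down on the square stem inside, and turn it clockwise (seen looking down the tube) as far as it goes. Let go and leave the key seated on the stem. Do not shove or knock over the other things on the bench.

Things in the scene. Friction and masses are not known exactly. Their poses are not given: they have to be found in the camera images.
- key_grip (a point): Centre of the crossbar of the loose steel T-key, the place to hold it. Crossbar: flat-sided, 110 mm long (point x), 16 mm thick (point y, the width to grip), 18 mm high. Site z runs up the key's axis, foot to crossbar. The underside of the foot is 159 mm below this point; rod diameter 14 mm; mass 0.14 to 0.24 kg. It starts upright in its stand.
- key_foot (a point): Centre of the underside of the T-key's foot, same axes as key_grip. The foot is a 25 mm square socket (44 mm tall) with a 16 mm square hole, 32 mm deep, open at the bottom; the hole's sides and the outer sides lie parallel to the point x and y axes.
- key_stand: Fixed black block, 74 x 74 x 60 mm, origin at the centre of its underside. In its top is a 30 mm square pocket, 50 mm deep (floor 10 mm above the worktop), in which the key stands loosely, crossbar along the block's x axis.
- valve_block: Fixed grey cast valve block, 130 x 90 mm base, with a brass hose tail at front and back (178 mm over the tails), origin at the centre of its underside. A round access tube leans 30 degrees from vertical towards the block's -x side and is open at its upper end; its highest point is about 165 mm above the worktop.
- shaft_mouth (a point): Centre of the open mouth of the access tube, fixed to the valve block. z runs along the tube, out of the mouth (30 degrees from vertical); y is the block's y. The mouth is flared to 60 mm diameter, narrowing within 15 mm to a 46 mm bore. The stem stands on the tube's axis: tip 80 mm, shoulder 106 mm below the mouth. With the key fully down, its crossbar centre is 53 mm outside the mouth.
- stem_foot (a point): Centre of the round shoulder at the foot of the brass stem, on the tube's axis, where the key's foot rests when fully down. The stem is 14 mm square and 26 mm tall from here, of which the last 6 mm taper to 8 mm. z runs up the tube; x and y are square to the stem's flats and turn with the stem.
- stem (a joint): Turn of the stem, rad: 0 = open, growing clockwise seen looking down the tube, hard stop at 1.571 = shut; starts at 0 to 0.25. At 0 its flats are parallel to shaft_mouth's x and y. About 0.06 N m turns it and it stays where left. The socket slips on within about 0.15 rad of square (any of the four quarter turns) and has as much play before it drives the stem.
- cassette: Bystander: small grey film cassette standing on end, 25x28x51 mm, loose; origin at the centre of its underside.
- beaker_l: Bystander: clear plastic beaker, 71 mm wide, 88 mm tall, loose; origin at the centre of its underside.
- loupe: Bystander: black loupe, 46 mm wide, 58 mm tall, loose; origin at the centre of its underside.
- funnel: Bystander: red funnel, mouth down, 88 mm wide, 75 mm tall, loose; origin at the centre of its underside.
- dropper_bottle: Bystander: white dropper bottle, 42 mm wide, 113 mm tall, loose; origin at the centre of its underside.
Mind the look-alikes: they are no part of the job. There is more than one size of the valve_block; the one meant has the size given above.

How it is judged:
By the outcome, as a careful person would: the job done as asked, in the order asked, and still so for the second after the job is handed in, with the robot touching nothing.
It also fails if it takes over 48 s, if anything falls off the work surface, if the arm or the gripper's body presses on something with over 40 N, if the wrist force passes 120 N, or if a joint passes its speed limit or range.

## Working session

There is one attempt and no reset: what is moved stays moved. The work goes in short steps, Python scripts to look and compute and a shell command to move; the robot and the scene stay as the last step left them, time stands still between calls to the robot, and variables do not carry over. Pictures are saved under pics/ and viewed, and the job is handed in when it is done.

```bash
mkdir -p pics; ls
python3 - <<'E'
from workcell import arm
import cv2,numpy as np
print(arm.get_state())
for n in("side","top"):
    i=arm.camera_info(n);print(n,i)
    cv2.imwrite(f"pics/{n}0.png",arm.capture(n))
E
```

```text
pics
{'clock': 0.0, 'joints': array([-74.12942319,  36.05720699,   2.20080817,  86.99389082,
        -1.54505042,  57.08285829,  -1.14386379]), 'qd': array([-0.06684372, -0.02046305, -0.03448987, -0.00400912,  0.03183579,
       -0.15402565,  0.15770038]), 'effort': array([-1.92604894e-04, -5.49720311e+01,  1.14349511e+00, -1.86641175e+01,
       -5.22058527e-02,  2.35699763e-02,  1.74598113e-04]), 'tcp_pos': array([0.21823914, 0.61162732, 0.22658463]), 'ee_rot': array([-90.00182776,   0.10430828,  70.36393251]), 'wrist_force': array([ 0.29146511,  0.03899582, -0.04478803]), 'wrist_torque': array([-0.03191002, -0.02622219,  0.01819739]), 'gripper_width': 0.09415594243904792}
side {'vfov': 43.687451311682224, 'cx': 263.1215467021981, 'cy': 198.3689266559827, 'view': array([[-0.9869371 , -0.15985833, -0.0200118 ,  0.52474778],
       [-0.04212138,  0.37593204, -0.92568941,  0.17716523],
       [ 0.15550224, -0.9127543 , -0.37775473,  0.9654197 ],
       [ 0.        ,  0.        ,  0.        ,  1.        ]])}
top {'vfov': 43.26392816016885, 'cx': 256.84540303433505, 'cy': 187.84192739221328, 'view': array([[ 0.01601852, -0.99984852, -0.00680695, -0.09461294],
       [-0.98942389, -0.0148692 , -0.14428882,  0.58408451],
       [ 0.14416575,  0.00904625, -0.9895122 ,  1.17111205],
       [ 0.        ,  0.        ,  0.        ,  1.        ]])}
```

View pics/side0.png

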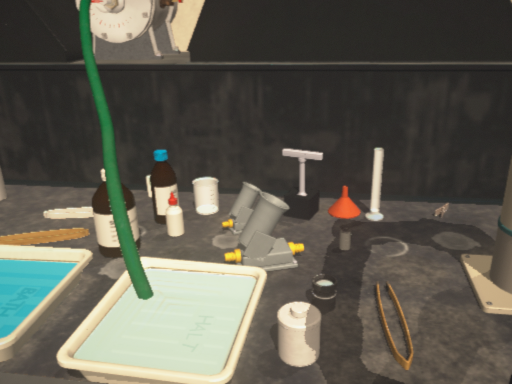

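View pics/top0.png

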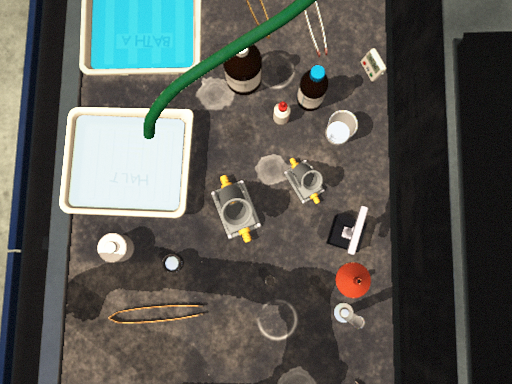

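```bash
cat > h.py <<'E'
import numpy as np,cv2
from workcell import arm
def cam(n):
    i=arm.camera_info(n); f=192/np.tan(np.radians(i['vfov']/2)); V=np.array(i['view']); return f,i['cx'],i['cy'],V
def ray(n,u,v):
    f,cx,cy,V=cam(n); R=V[:3,:3]; C=-R.T@V[:3,3]; d=R.T@np.array([(u-cx)/f,(v-cy)/f,1]); return C,d/np.linalg.norm(d)
def onz(n,u,v,z):
    C,d=ray(n,u,v); return C+d*(z-C[2])/d[2]
def proj(n,p):
    f,cx,cy,V=cam(n); q=V[:3,:3]@np.asarray(p)+V[:3,3]; return np.array([cx+f*q[0]/q[2],cy+f*q[1]/q[2]])
def tri(a,b):
    C1,d1=ray("side",*a);C2,d2=ray("top",*b)
    A=np.stack([d1,-d2],1);s=np.linalg.lstsq(A,C2-C1,rcond=None)[0]
    p,q=C1+s[0]*d1,C2+s[1]*d2; return (p+q)/2,np.linalg.norm(p-q)
def crop(im,u0,v0,u1,v1,k,fn):
    c=cv2.resize(im[v0:v1,u0:u1],None,fx=k,fy=k,interpolation=cv2.INTER_CUBIC)
    for u in range((u0+9)//10*10,u1,10):
        cv2.line(c,((u-u0)*k,0),((u-u0)*k,6 if u%50 else 14),(0,255,255),1)
        if u%20==0: cv2.putText(c,str(u),((u-u0)*k-8,22),0,.35,(0,255,255),1)
    for v in range((v0+9)//10*10,v1,10):
        cv2.line(c,(0,(v-v0)*k),(6,(v-v0)*k),(0,255,255),1)
        if v%20==0: cv2.putText(c,str(v),(8,(v-v0)*k+4),0,.35,(0,255,255),1)
    cv2.imwrite(fn,c)
E
python3 - <<'E'
from h import *
np.set_printoptions(precision=4,suppress=True)
for n in("side","top"): print(n,ray(n,256,192), proj(n,[.218,.612,.227]),proj(n,[0,0,0]))
s=cv2.imread('pics/side0.png');t=cv2.imread('pics/top0.png')
crop(t,190,140,380,300,4,'pics/t1.png')
crop(s,190,130,400,280,3,'pics/s1.png')
E
```

```text
side (array([0.3752, 0.8985, 0.5392]), array([ 0.1707, -0.9152, -0.3651])) [542.7357 451.9433] [523.4647 286.2659]
top (array([ 0.4106, -0.0965,  1.2425]), array([ 0.1356,  0.0107, -0.9907])) [-90.0099 348.593 ] [217.7316 429.3073]
```

View pics/t1.png

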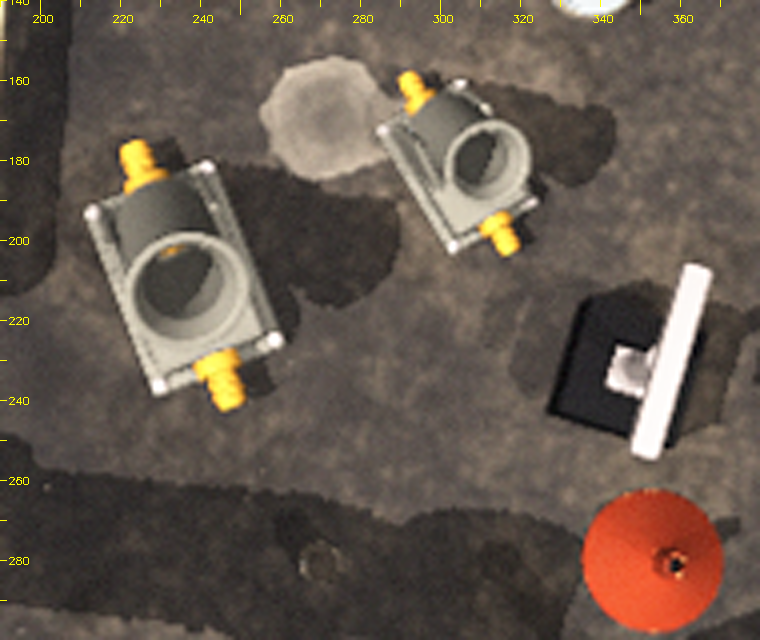

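View pics/s1.png

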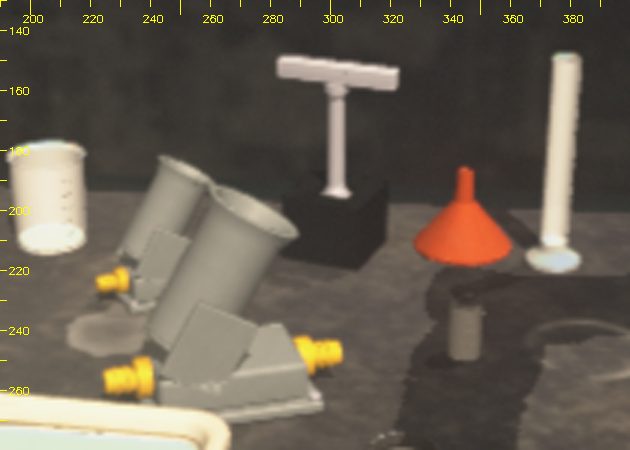

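Run:
```python
from h import *
np.set_printoptions(precision=4,suppress=True)
def L(a,b): return np.linalg.norm(a-b)
# base corners tops z ~? try 0.012
for nm,cs in (("big",[(212,193),(241,181.5),(258.5,225),(229,236.5)]),("small",[(285.5,172.5),(304.5,161),(322.5,190.5),(303,201)])):
  for z in(0.,.012,.02):
    P=[onz("top",*c,z) for c in cs]
    print(nm,z,np.array(P)[:,:2].tolist(),"short",L(P[0],P[1]),L(P[2],P[3]),"long",L(P[1],P[2]),L(P[0],P[3]),"c",sum(P)/4)
    print(" yaw",np.degrees(np.arctan2(*(P[0]-P[3]+P[1]-P[2])[[1,0]])))
z=.03
print("tails big",L(onz("top",222,175.5,z),onz("top",247,242,z)),"small",L(onz("top",291,158,z),onz("top",318,203,z)))
# key crossbar ends, z at top
for z in (.16,.169,.178):
  a=onz("top",362,206.5,z);b=onz("top",352,254,z);print("bar",z,a,b,L(a,b),(a+b)/2,np.degrees(np.arctan2(*(a-b)[[1,0]])))
print("side tri", tri((282.5,153),(352,254)),tri((322.5,156.5),(362,206.5)))
print("side tri b", tri((282.5,153),(362,206.5)),tri((322.5,156.5),(352,254)))
```

```text
big 0.0 [[0.5763566359690252, 0.030823741159823448], [0.6076437704230427, -0.04370317082575315], [0.49537549051919655, -0.09093511619431688], [0.4648178478686521, -0.015968179547795378]] short 0.08082787509547465 0.08095561200140446 long 0.1217991105709206 0.12095612880052015 c [ 0.536  -0.0299  0.    ]
 yaw 22.78782365014923
big 0.012 [[0.5747556075250961, 0.029593941610598584], [0.6057405633537928, -0.044213171639612504], [0.49455659734064006, -0.09098893958663318], [0.4642940877091568, -0.016746051538862647]] short 0.08004722015183142 0.08017372334418182 long 0.12062274563881982 0.11978790558791513 c [ 0.5348 -0.0306  0.012 ]
 yaw 22.787823650149225
big 0.02 [[0.5736882552291434, 0.028774075244448666], [0.6044717586409595, -0.0445531721821854], [0.49401066855493575, -0.09102482184817738], [0.4639449142694933, -0.01726463286624083]] short 0.07952678352273597 0.07965246423936673 long 0.11983850235075262 0.11900909011284504 c [ 0.534 -0.031  0.02 ]
 yaw 22.78782365014923
small 0.0 [[0.633103857633516, -0.15912552443005873], [0.6643449447536172, -0.20851672960619855], [0.5872081287352
[... 909 characters left out ...]
3349525970628223
bar 0.16 [ 0.5295 -0.3232  0.16  ] [ 0.4236 -0.2995  0.16  ] 0.10860140943359725 [ 0.4766 -0.3113  0.16  ] -12.60624987661963
bar 0.169 [ 0.5286 -0.3213  0.169 ] [ 0.4235 -0.2978  0.169 ] 0.1076984565133955 [ 0.476  -0.3096  0.169 ] -12.606249876619628
bar 0.178 [ 0.5276 -0.3194  0.178 ] [ 0.4233 -0.2961  0.178 ] 0.10679550359319388 [ 0.4755 -0.3078  0.178 ] -12.606249876619643
side tri (array([ 0.4732, -0.2892,  0.1799]), np.float64(0.10066205571345574)) (array([ 0.475 , -0.3208,  0.1669]), np.float64(0.10702211957228532))
side tri b (array([ 0.5284, -0.3216,  0.1675]), np.float64(0.0007052085864838564)) (array([ 0.4222, -0.298 ,  0.1682]), np.float64(0.002583536259600921))
```

Run:
```python
from h import *
np.set_printoptions(precision=4,suppress=True)
p,e=tri((274.7,200.7),(237.5,211.5));print(p,e)
for z in(.145,.1485,.152): print(onz("top",237.5,211.5,z),onz("side",274.7,200.7,z))
yaw=np.radians(22.8);X=np.array([np.cos(yaw),np.sin(yaw)]);Y=np.array([-X[1],X[0]])
d=p[:2]-np.array([.535,-.0305]);print("in block frame",d@X,d@Y)
s=cv2.imread('pics/side0.png');t=cv2.imread('pics/top0.png')
crop(t,205,180,275,250,8,'pics/t2.png')
crop(s,215,170,305,240,8,'pics/s2.png')
```

```text
[ 0.513  -0.0436  0.1452] 0.004814740251108983
[ 0.5154 -0.0433  0.145 ] [ 0.5106 -0.0437  0.145 ]
[ 0.5151 -0.0435  0.1485] [ 0.5094 -0.0353  0.1485]
[ 0.5148 -0.0437  0.152 ] [ 0.5082 -0.0269  0.152 ]
in block frame -0.025348827101780453 -0.003551413984680174
```

View pics/t2.png

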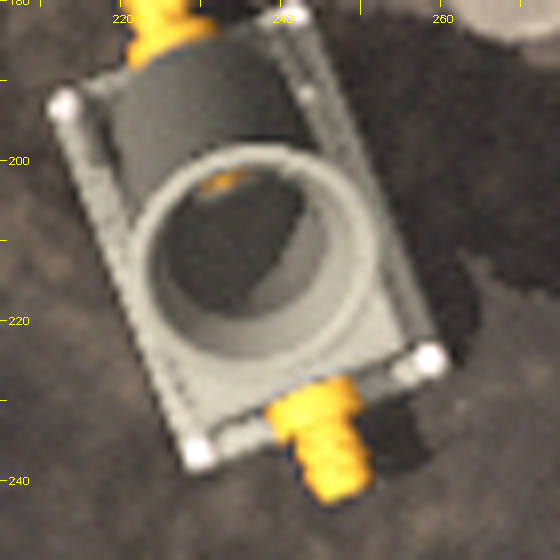

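View pics/s2.png

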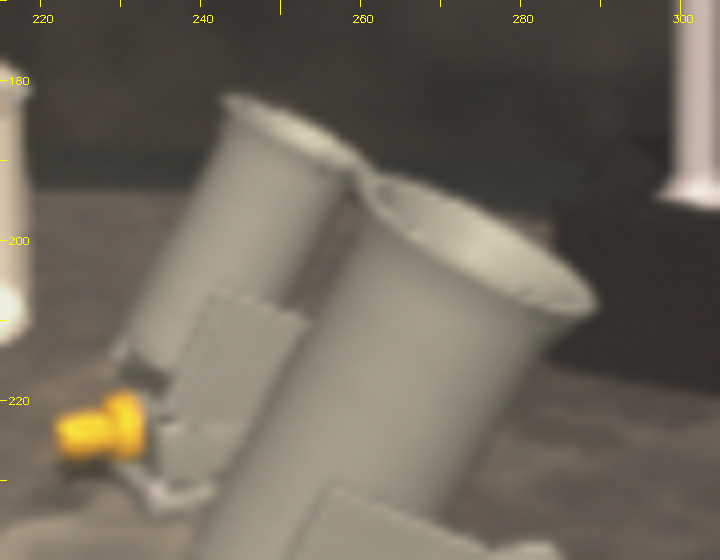

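```bash
cat >> h.py <<'E'
from scipy.spatial.transform import Rotation as Ro
np.set_printoptions(precision=4,suppress=True)
def st():
    s=arm.get_state(); R=Ro.from_euler('xyz',s['ee_rot'],degrees=True).as_matrix(); return s,R
def d(p,yaw=None):
    s,R=st(); v=R.T@(np.array(p)-s['tcp_pos'])*1000
    y=0 if yaw is None else -np.radians((yaw-np.degrees(np.arctan2(R[1,0],R[0,0]))+180)%360-180)
    print("d mm",v.round(1),"yaw",round(y,3))
def rep():
    s,R=st(); print("t",round(s['clock'],2),"tcp",s['tcp_pos'],"yaw",np.degrees(np.arctan2(R[1,0],R[0,0])).round(2),"y-axis",R[:,1],"F",s['wrist_force'],"T",s['wrist_torque'],"w",s['gripper_width'],"j",s['joints'].round(0))
yb=22.8
E
python3 - <<'E'
from h import *
print("mouth",tri((275,200.5),(236.7,211.8)),onz("top",236.7,211.8,.1485),onz("side",275,200.5,.1485))
print("cyl top",tri((376.5,148.5),(360,324)),"base",onz("side",374,216,0.),onz("top",342,311,0.))
print("tails",tri((225.5,256.5),(223,176)),tri((304,247),(246.5,241.5)))
print("hose",tri((115,170),(250,37)),tri((145,295),(150,132)))
print("funnel",onz("top",352,280,.02),"stand",[onz("top",*c,.06) for c in((327.5,243),(335,214))])
M=np.array([.5148,-.0425,.1485])
X=np.array([np.cos(np.radians(22.8)),np.sin(np.radians(22.8)),0]);a=-.5*X+np.array([0,0,.866])
print("tip proj top",proj("top",M-.08*a),"shoulder",proj("top",M-.106*a))
d([.45,.15,.26]); d([.504,-.3165,.255],77.4)
E
```

```text
mouth (array([ 0.5121, -0.0419,  0.1464]), np.float64(0.004891176470568089)) [ 0.5144 -0.0417  0.1485] [ 0.5089 -0.0365  0.1485]
cyl top (array([ 0.2813, -0.3088,  0.1906]), np.float64(0.007946053683834072)) base [ 0.2788 -0.3133  0.    ] [ 0.284  -0.3028  0.    ]
tails (array([0.6158, 0.0012, 0.0263]), np.float64(0.0024133642065196715)) (array([ 0.4498, -0.0619,  0.0273]), np.float64(0.004217197078458849))
hose (array([ 0.8961, -0.0701,  0.1972]), np.float64(0.028211137292225297)) (array([0.724 , 0.1891, 0.0416]), np.float64(0.0029636661212573503))
funnel [ 0.3613 -0.325   0.02  ] stand [array([ 0.4503, -0.2592,  0.06  ]), array([ 0.5211, -0.2779,  0.06  ])]
tip proj top [232.3409 199.0844] shoulder [230.9346 195.3433]
d mm [-357.   -32.7 -373.4] yaw 0
d mm [-778.2  -27.  -581.1] yaw -0.123
```

```bash
python3 - <<'E'
from h import *
for M in ([.5144,-.042,.1485],[.5121,-.0419,.1464]):
  for y in (20.8,22.8):
    X=np.array([np.cos(np.radians(y)),np.sin(np.radians(y)),0]);Y=np.array([-X[1],X[0],0]);a=-.5*X+np.array([0,0,.866]);b=np.cross(Y,a)
    for r in (.030,.033):
      P=[np.array(M)+r*(np.cos(t)*b+np.sin(t)*Y) for t in np.linspace(0,6.28,100)]
      for n in("side","top"):
        q=np.array([proj(n,p) for p in P]); print(y,r,n,q.min(0),q.max(0), end=' | ')
      print()
E
python3 -m pendant '[{"x":-35,"y":-33,"z":-35},{"x":-71,"y":-33,"z":-75},{"x":-107,"y":-33,"z":-112},{"x":-143,"y":-33,"z":-149},{"x":-178,"y":-33,"z":-187},{"x":-214,"y":-33,"z":-224},{"x":-250,"y":-33,"z":-261},{"x":-285,"y":-33,"z":-299},{"x":-321,"y":-33,"z":-336},{"x":-357,"y":-33,"z":-373}]'
```

```text
20.8 0.03 side [260.4924 192.0902] [285.0783 206.9076] | 20.8 0.03 top [223.6429 199.4633] [249.9053 223.9008] | 
20.8 0.033 side [259.2531 191.3666] [286.3012 207.6668] | 20.8 0.033 top [222.3181 198.2177] [251.2064 225.0992] | 
22.8 0.03 side [260.4591 192.2295] [285.1075 206.757 ] | 22.8 0.03 top [223.6614 199.4342] [249.8739 223.9426] | 
22.8 0.033 side [259.2178 191.5191] [286.3346 207.5003] | 22.8 0.033 top [222.3374 198.1857] [251.1717 225.1455] | 
20.8 0.03 side [261.5671 193.0501] [286.1385 207.8848] | 20.8 0.03 top [223.6417 200.5897] [249.8625 224.9683] | 
20.8 0.033 side [260.3298 192.3256] [287.3607 208.6449] | 20.8 0.033 top [222.319  199.3471] [251.1616 226.1638] | 
22.8 0.03 side [261.5339 193.19  ] [286.1687 207.7335] | 22.8 0.03 top [223.6602 200.5606] [249.8312 225.0104] | 
22.8 0.033 side [260.2934 192.4788] [287.3953 208.4777] | 22.8 0.033 top [222.3383 199.3151] [251.127  226.2104] | $[0]: bad value
```

```bash
python3 -m pendant '[{"x":-35,"y":-33,"z":-35,"yaw":0,"claw":0},{"x":-71,"y":-33,"z":-75,"yaw":0,"claw":0},{"x":-107,"y":-33,"z":-112,"yaw":0,"claw":0},{"x":-143,"y":-33,"z":-149,"yaw":0,"claw":0},{"x":-178,"y":-33,"z":-187,"yaw":0,"claw":0},{"x":-214,"y":-33,"z":-224,"yaw":0,"claw":0},{"x":-250,"y":-33,"z":-261,"yaw":0,"claw":0},{"x":-285,"y":-33,"z":-299,"yaw":0,"claw":0},{"x":-321,"y":-33,"z":-336,"yaw":0,"claw":0},{"x":-357,"y":-33,"z":-373,"yaw":0,"claw":0}]'
python3 -c "
from h import *
rep();d([.504,-.3165,.255],77.4)"
```

```text
clock: 1.35
tcp_pos: [0.45, 0.1486, 0.2602]
ee_rot: [-90.0, 0.1, 70.4]
wrist_force: [1.1, 0.8, -0.8]
gripper_width: 0.0941
t 1.35 tcp [0.45   0.1486 0.2602] yaw 70.37 y-axis [-0.0007 -0.0016 -1.    ] F [ 1.1007  0.8393 -0.759 ] T [-0.0003 -0.0326  0.0049] w 0.0941422735262874 j [-27.  19.   7. 112.  -3.  49.  52.]
d mm [-419.9    5.9 -207.1] yaw -0.123
```

```bash
python3 -m pendant '[{"x":-42,"y":0,"z":-21,"yaw":-0.02,"claw":0},{"x":-84,"y":0,"z":-42,"yaw":-0.04,"claw":0},{"x":-126,"y":0,"z":-63,"yaw":-0.06,"claw":0},{"x":-168,"y":0,"z":-84,"yaw":-0.08,"claw":0},{"x":-220,"y":0,"z":-108,"yaw":-0.1,"claw":0},{"x":-270,"y":0,"z":-133,"yaw":-0.12,"claw":0},{"x":-320,"y":0,"z":-158,"yaw":-0.123,"claw":0},{"x":-370,"y":0,"z":-183,"yaw":-0.123,"claw":0},{"x":-420,"y":6,"z":-207,"yaw":-0.123,"claw":0},{"x":-420,"y":6,"z":-207,"yaw":-0.123,"claw":0}]'
python3 -c "
from h import *
rep();d([.503,-.316,.172],77.4)
s=arm.capture('side');t=arm.capture('top')
cv2.imwrite('pics/s3r.png',s);cv2.imwrite('pics/t3r.png',t)
crop(s,230,60,390,240,4,'pics/s3.png');crop(t,280,180,440,320,4,'pics/t3.png')"
```

```text
clock: 2.6
tcp_pos: [0.502, -0.3218, 0.2538]
ee_rot: [-89.9, 0.3, 77.0]
wrist_force: [-0.4, 1.1, -0.0]
gripper_width: 0.0944
t 2.6 tcp [ 0.502  -0.3218  0.2538] yaw 76.99 y-axis [-0.0027 -0.004  -1.    ] F [-0.4011  1.0878 -0.0291] T [ 0.0771  0.0503 -0.0069] w 0.09442030607841143 j [ 23.  30.  11.  94.  -6.  56. 113.]
d mm [ 6.2 81.7  0.2] yaw -0.007
```

View pics/s3.png

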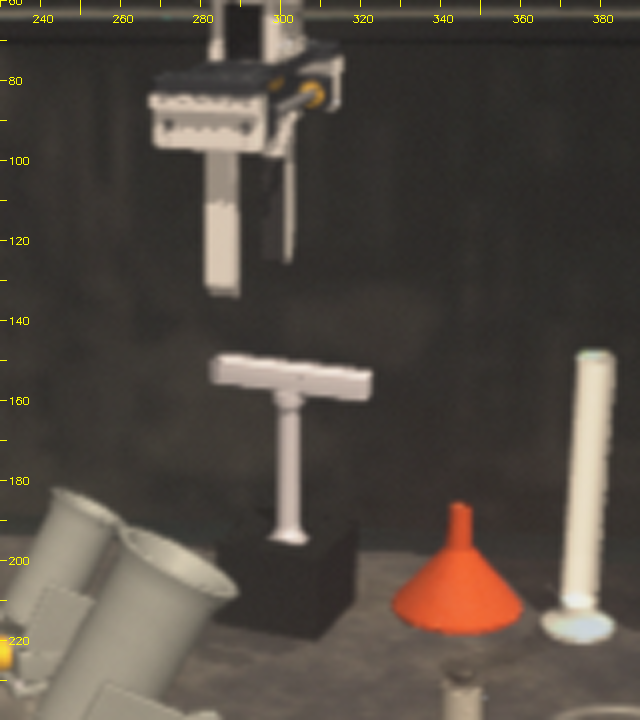

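View pics/t3.png

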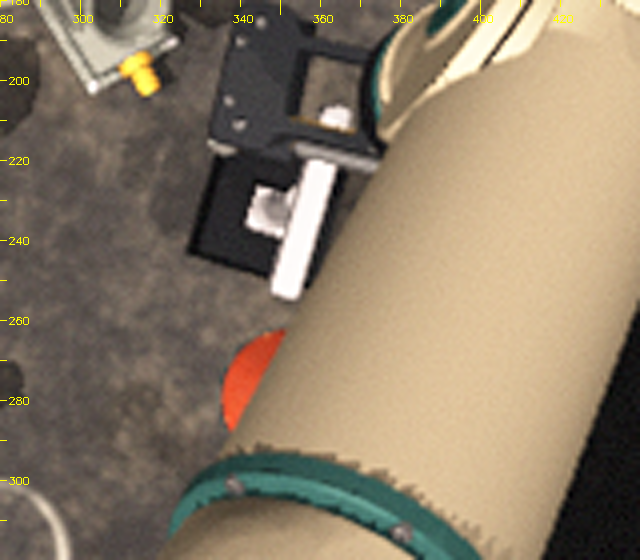

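```bash
python3 -c "
from h import *
s,R=st()
for k in (.047,.0597,-.047,-.0597):
  for w in (-.008,.008):
    print(k,w,proj('side',s['tcp_pos']+R@np.array([k,.022,w])))
"
python3 -m pendant '[{"x":6,"y":8,"z":0,"yaw":0,"claw":0},{"x":6,"y":16,"z":0,"yaw":-0.007,"claw":0},{"x":6,"y":25,"z":0,"yaw":-0.007,"claw":0},{"x":6,"y":34,"z":0,"yaw":-0.007,"claw":0},{"x":6,"y":43,"z":0,"yaw":-0.007,"claw":0},{"x":6,"y":52,"z":0,"yaw":-0.007,"claw":0},{"x":6,"y":61,"z":0,"yaw":-0.007,"claw":0},{"x":6,"y":70,"z":0,"yaw":-0.007,"claw":0},{"x":6,"y":80,"z":0,"yaw":-0.007,"claw":0},{"x":6,"y":82,"z":0,"yaw":-0.007,"claw":0}]' 5
python3 -c "
from h import *
rep()"
```

```text
0.047 -0.008 [282.585  134.1397]
0.047 0.008 [288.5945 134.6135]
0.0597 -0.008 [280.8706 135.3767]
0.0597 0.008 [286.9268 135.8608]
-0.047 -0.008 [294.3739 125.6329]
-0.047 0.008 [300.0579 126.0396]
-0.0597 -0.008 [295.8546 124.5645]
-0.0597 0.008 [301.4973 124.9631]
clock: 3.95
tcp_pos: [0.5041, -0.3102, 0.1712]
ee_rot: [-89.8, 0.0, 77.8]
wrist_force: [0.3, 0.2, 0.1]
gripper_width: 0.0941
t 3.95 tcp [ 0.5041 -0.3102  0.1712] yaw 77.76 y-axis [-0.0032  0.0006 -1.    ] F [0.2736 0.1764 0.0659] T [0.0298 0.0269 0.008 ] w 0.09412509634776772 j [ 23.  35.   9. 100.  -8.  45. 114.]
```

```bash
python3 -m pendant '[{"x":-5,"y":0,"z":0,"yaw":0.007,"claw":0},{"x":-5,"y":0,"z":0,"yaw":0.007,"claw":0},{"x":-5,"y":0,"z":0,"yaw":0.007,"claw":0},{"x":-5,"y":0,"z":0,"yaw":0.007,"claw":0},{"x":-5,"y":0,"z":0,"yaw":0.007,"claw":130},{"x":-5,"y":0,"z":0,"yaw":0.007,"claw":160},{"x":-5,"y":0,"z":0,"yaw":0.007,"claw":160},{"x":-5,"y":0,"z":0,"yaw":0.007,"claw":160},{"x":-5,"y":0,"z":0,"yaw":0.007,"claw":160},{"x":-5,"y":0,"z":0,"yaw":0.007,"claw":160}]' 5
python3 -c "
from h import *
rep();d([.503,-.316,.172],77.4)
s=arm.capture('side');crop(s,230,60,390,240,4,'pics/s4.png')"
```

```text
clock: 5.2
tcp_pos: [0.503, -0.3151, 0.1712]
ee_rot: [-89.8, 0.0, 77.4]
wrist_force: [0.5, -0.6, 0.4]
gripper_width: 0.0377
t 5.2 tcp [ 0.503  -0.3151  0.1712] yaw 77.36 y-axis [-0.0032  0.0005 -1.    ] F [ 0.5297 -0.5652  0.3672] T [-0.0172 -0.0128  0.0065] w 0.037679899040441125 j [ 23.  36.  10. 100.  -8.  46. 114.]
d mm [-0.9 -0.8 -0.2] yaw -0.001
```

View pics/s4.png

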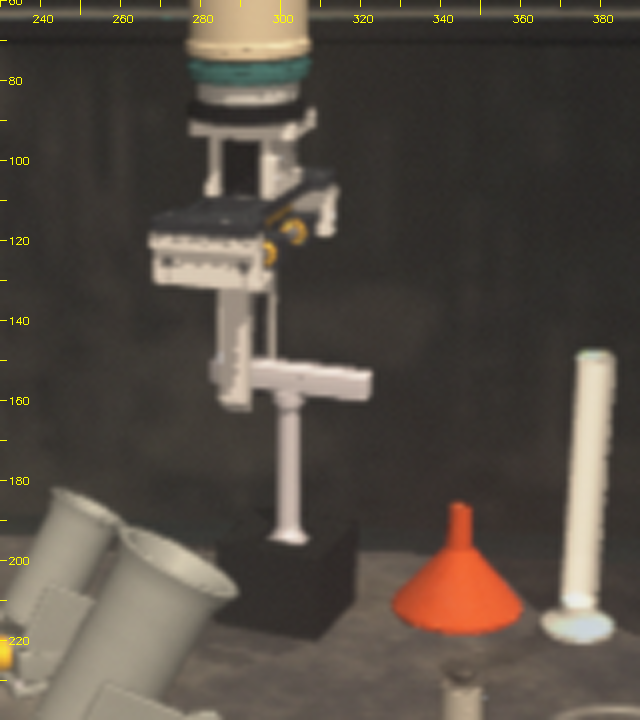

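```bash
python3 -m pendant '[{"x":0,"y":0,"z":0,"yaw":0,"claw":230},{"x":0,"y":0,"z":0,"yaw":0,"claw":230},{"x":0,"y":0,"z":0,"yaw":0,"claw":230},{"x":0,"y":0,"z":0,"yaw":0,"claw":230},{"x":0,"y":-5,"z":0,"yaw":0,"claw":230},{"x":0,"y":-14,"z":0,"yaw":0,"claw":230},{"x":0,"y":-24,"z":0,"yaw":0,"claw":230},{"x":0,"y":-34,"z":0,"yaw":0,"claw":230},{"x":0,"y":-42,"z":0,"yaw":0,"claw":230},{"x":0,"y":-42,"z":0,"yaw":0,"claw":230}]' 6
python3 -c "
from h import *
rep()
s=arm.capture('side');crop(s,230,60,390,240,4,'pics/s5.png')"
```

```text
clock: 6.5
tcp_pos: [0.5036, -0.3154, 0.2141]
ee_rot: [-89.9, 0.0, 77.4]
wrist_force: [-0.6, -0.7, -1.5]
gripper_width: 0.0164
t 6.5 tcp [ 0.5036 -0.3154  0.2141] yaw 77.35 y-axis [-0.0018 -0.0003 -1.    ] F [-0.5528 -0.6954 -1.5375] T [-0.0025  0.1266  0.0022] w 0.016380444302284292 j [ 23.  33.  10.  97.  -7.  51. 113.]
```

View pics/s5.png

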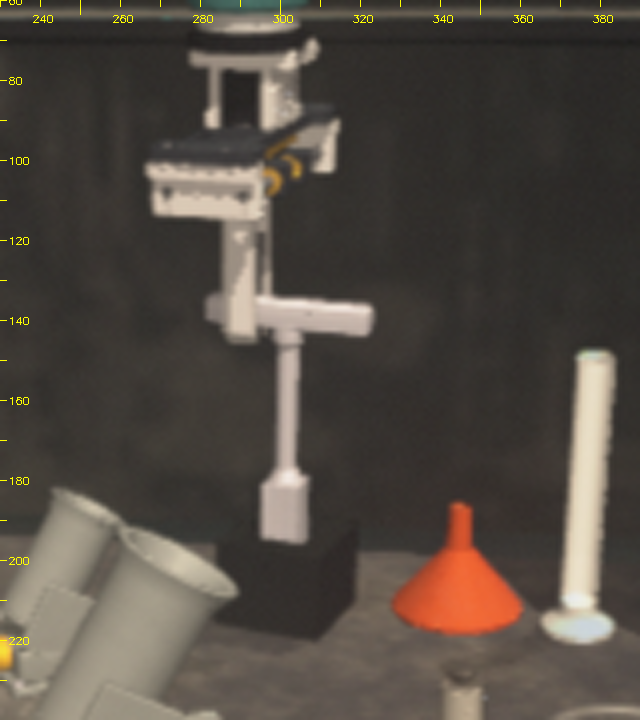

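```bash
python3 -m pendant '[{"x":0,"y":0,"z":8,"yaw":0,"claw":230},{"x":0,"y":-1,"z":18,"yaw":0,"claw":230},{"x":0,"y":-1,"z":28,"yaw":0,"claw":230},{"x":0,"y":-1,"z":38,"yaw":0,"claw":230},{"x":0,"y":0,"z":48,"yaw":0,"claw":230},{"x":0,"y":2,"z":58,"yaw":0,"claw":230},{"x":0,"y":4,"z":68,"yaw":0,"claw":230},{"x":0,"y":6,"z":77,"yaw":0,"claw":230},{"x":0,"y":8,"z":84,"yaw":0,"claw":230},{"x":0,"y":8,"z":84,"yaw":0,"claw":230}]' 6
python3 -c "
from h import *
rep()
s=arm.capture('side');crop(s,230,60,390,240,4,'pics/s6.png')"
```

```text
clock: 7.8
tcp_pos: [0.4206, -0.2967, 0.2057]
ee_rot: [-89.8, 0.0, 77.3]
wrist_force: [-0.1, 0.0, -1.3]
gripper_width: 0.0164
t 7.8 tcp [ 0.4206 -0.2967  0.2057] yaw 77.33 y-axis [-0.0033  0.0005 -1.    ] F [-0.1186  0.0369 -1.3304] T [ 0.0823  0.2739 -0.0379] w 0.016409769082903692 j [ 25.  27.  10. 110.  -7.  44. 116.]
```

View pics/s6.png

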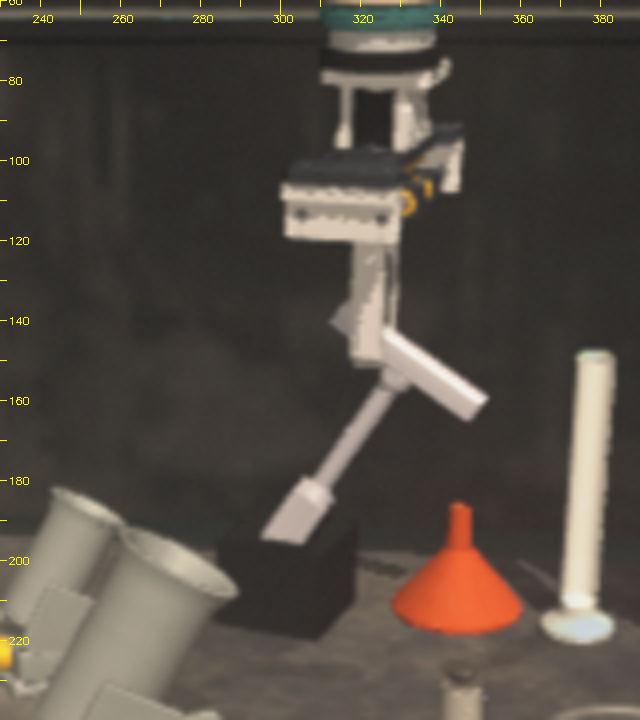

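```bash
cat >> h.py <<'E'
def onplane(n,u,v,P,N):
    C,dd=ray(n,u,v); return C+dd*((P-C)@N)/(dd@N)
E
python3 -c "
from h import *
s,R=st();P=s['tcp_pos']+.003*R[:,1];N=R[:,0]
def q(u,v):
    p=onplane('side',u,v,P,N)-P; return np.array([-p@R[:,2],p[2]])*1000
rt=q(329.2,154.5);ft=q(308.7,181.2);be=q(348.5,161.5);bl=q(314.5,139.5)
print(rt,ft,be,bl,'rod tilt',np.degrees(np.arctan2(*(ft-rt)*[1,-1])),'bar',np.degrees(np.arctan2((bl-be)[1],(bl-be)[0])),np.linalg.norm(bl-be))
"
```

```text
[-17.5121 -26.9812] [  36.1539 -106.2374] [-68.1152 -40.6851] [22.2006  9.331 ] rod tilt 34.102748690676485 bar 28.97733287007004 103.24024997897585
```

```bash
python3 -m pendant '[{"x":0,"y":0,"z":0,"yaw":0,"claw":235},{"x":0,"y":0,"z":0,"yaw":0,"claw":235},{"x":0,"y":-12,"z":0,"yaw":0,"claw":235},{"x":0,"y":-28,"z":0,"yaw":0,"claw":235},{"x":0,"y":-48,"z":0,"yaw":0,"claw":235},{"x":0,"y":-68,"z":0,"yaw":0,"claw":235},{"x":0,"y":-88,"z":0,"yaw":0,"claw":235},{"x":0,"y":-108,"z":0,"yaw":0,"claw":235},{"x":0,"y":-125,"z":0,"yaw":0,"claw":235},{"x":0,"y":-130,"z":0,"yaw":0,"claw":235}]' 20
cat >> h.py <<'E'
M=np.array([.5135,-.042,.148]); yb=22.3; S=.027
def G(h,M=M,yb=yb,S=S):
    c,s_=np.cos(np.radians(yb)),np.sin(np.radians(yb)); X=np.array([c,s_,0]);Z=np.array([0,0,1.])
    a=-.5*X+.866*Z;b=.866*X+.5*Z
    return M+(h+.159)*a+S*b+.003*Z
E
python3 -c "
from h import *
rep();print(G(.03),G(-.106));d(G(.03),90+yb)"
```

```text
clock: 9.1
tcp_pos: [0.422, -0.2972, 0.3374]
ee_rot: [-90.0, 0.1, 77.4]
wrist_force: [0.0, -0.7, -1.6]
gripper_width: 0.016
t 9.1 tcp [ 0.422  -0.2972  0.3374] yaw 77.35 y-axis [-0.0005 -0.0011 -1.    ] F [ 0.0315 -0.718  -1.5908] T [-0.0241  0.004  -0.0401] w 0.015988011625073517 j [ 23.  19.  12.  99.  -4.  63. 114.]
[ 0.4477 -0.069   0.3282] [ 0.5106 -0.0432  0.2104]
d mm [228.3   8.9  24.9] yaw -0.61
```

```bash
python3 -m pendant '[{"x":12,"y":0,"z":2,"yaw":-0.06,"claw":235},{"x":40,"y":0,"z":5,"yaw":-0.13,"claw":235},{"x":70,"y":0,"z":8,"yaw":-0.2,"claw":235},{"x":100,"y":0,"z":11,"yaw":-0.27,"claw":235},{"x":130,"y":0,"z":14,"yaw":-0.34,"claw":235},{"x":160,"y":0,"z":17,"yaw":-0.41,"claw":235},{"x":190,"y":0,"z":20,"yaw":-0.48,"claw":235},{"x":215,"y":3,"z":23,"yaw":-0.55,"claw":235},{"x":228,"y":9,"z":25,"yaw":-0.61,"claw":235},{"x":228,"y":9,"z":25,"yaw":-0.61,"claw":235}]' 20
python3 -c "
from h import *
rep();d(G(.03),90+yb)
s=arm.capture('side');crop(s,200,70,350,250,4,'pics/s7.png')
s=arm.capture('top');crop(s,190,150,340,290,5,'pics/t7.png')"
```

```text
clock: 10.35
tcp_pos: [0.4469, -0.0684, 0.3273]
ee_rot: [-89.9, -0.0, 112.5]
wrist_force: [-0.4, -0.1, -2.1]
gripper_width: 0.0159
t 10.35 tcp [ 0.4469 -0.0684  0.3273] yaw 112.46 y-axis [-0.0023 -0.0009 -1.    ] F [-0.3618 -0.1423 -2.0883] T [-0.0041  0.0683 -0.0001] w 0.01593392638223144 j [  6.  13.  -1. 108.   0.  59. 117.]
d mm [-0.9 -0.8 -0.5] yaw 0.003
```

View pics/s7.png

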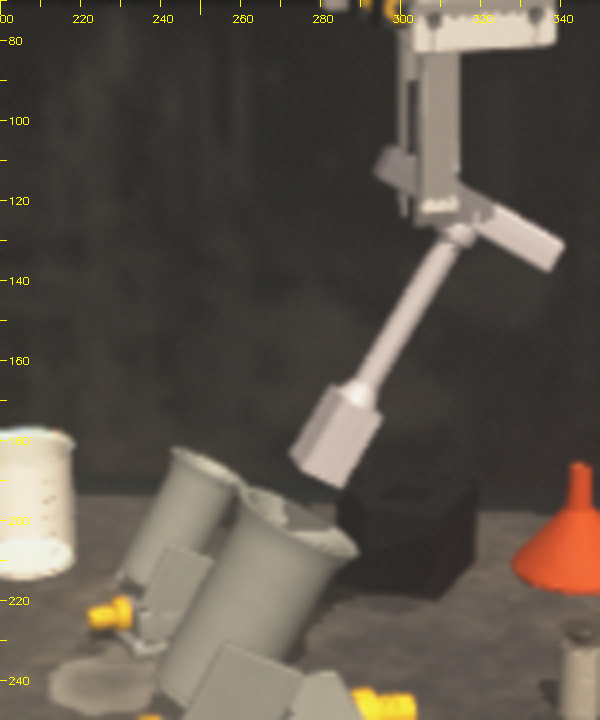

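View pics/t7.png

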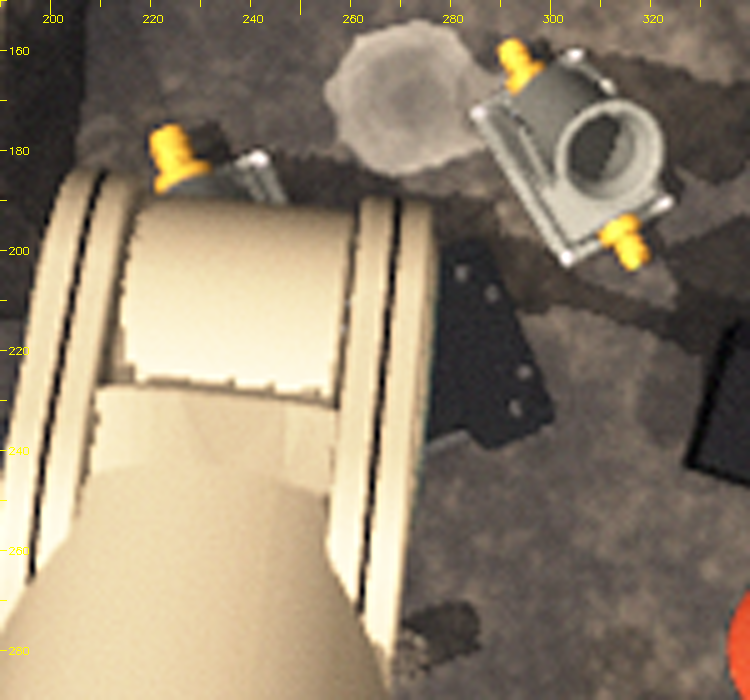

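```bash
python3 -c "
from h import *
c,s_=np.cos(np.radians(yb)),np.sin(np.radians(yb)); X=np.array([c,s_,0]);Y=np.array([-s_,c,0]);Z=np.array([0,0,1.])
for t in (28,30,32,34):
  T=np.radians(t);a=-np.sin(T)*X+np.cos(T)*Z;b=np.cos(T)*X+np.sin(T)*Z
  s,R=st(); g=s['tcp_pos']-[0,0,.003]
  bc=g-.027*b
  print(t,'foot',proj('side',bc-.159*a),'corners',[proj('side',bc-.159*a+i*.0125*b+.0125*Y).round(1) for i in(-1,1)],'foottop',proj('side',bc-.115*a),'barends near',[proj('side',bc+i*.055*b+.008*Y).round(1) for i in(-1,1)],'rodtop',proj('side',bc-.009*a))
"
```

```text
28 foot [282.5769 188.1568] corners [array([289.2, 192.2]), array([279.1, 188.1])] foottop [291.9186 170.0405] barends near [array([340.4, 132.3]), array([295.8, 110.7])] rodtop [315.2383 124.8167]
30 foot [280.1697 187.5874] corners [array([286.7, 191.9]), array([276.7, 187.4])] foottop [290.1145 169.7094] barends near [array([339.7, 133.5]), array([296. , 110.3])] rodtop [314.8939 125.1629]
32 foot [277.7844 186.932 ] corners [array([284.2, 191.4]), array([274.4, 186.5])] foottop [288.325  169.3138] barends near [array([339. , 134.7]), array([296.3, 109.9])] rodtop [314.5393 125.4974]
34 foot [275.4237 186.1909] corners [array([281.7, 190.8]), array([272.1, 185.6])] foottop [286.552  168.8538] barends near [array([338.3, 135.9]), array([296.6, 109.4])] rodtop [314.1747 125.8199]
```

```bash
sed -i 's/^M=.*/M=np.array([.5118,-.0417,.147]); yb=22.3; S=.027/' h.py; python3 -c "
from h import *
d(G(.03),90+yb);d(G(-.02),90+yb);d(G(-.07),90+yb)
print(proj('side',M))"
```

```text
d mm [1.9 0.7 0.6] yaw -0.001
d mm [  2.   44.  -24.4] yaw -0.001
d mm [  2.   87.2 -49.5] yaw -0.001
[274.0095 200.1658]
```

```bash
python3 -m pendant '[{"x":2,"y":1,"z":0,"yaw":0,"claw":235},{"x":2,"y":5,"z":-2,"yaw":0,"claw":235},{"x":2,"y":11,"z":-5,"yaw":0,"claw":235},{"x":2,"y":17,"z":-9,"yaw":0,"claw":235},{"x":2,"y":23,"z":-12,"yaw":0,"claw":235},{"x":2,"y":29,"z":-16,"yaw":0,"claw":235},{"x":2,"y":35,"z":-19,"yaw":0,"claw":235},{"x":2,"y":41,"z":-23,"yaw":0,"claw":235},{"x":2,"y":44,"z":-24,"yaw":0,"claw":235},{"x":2,"y":44,"z":-24,"yaw":0,"claw":235}]' 20
python3 -c "
from h import *
rep();d(G(-.07),90+yb)
s=arm.capture('side');crop(s,200,90,350,250,4,'pics/s8.png')"
```

```text
clock: 11.7
tcp_pos: [0.4686, -0.0593, 0.2836]
ee_rot: [-89.9, 0.1, 112.2]
wrist_force: [0.2, 0.4, -2.0]
gripper_width: 0.0158
t 11.7 tcp [ 0.4686 -0.0593  0.2836] yaw 112.23 y-axis [-0.0016 -0.0017 -1.    ] F [ 0.2441  0.379  -2.0076] T [0.1002 0.0017 0.0008] w 0.015810424161676755 j [  5.  18.  -1. 110.   1.  53. 115.]
d mm [ -0.1  43.  -25.6] yaw -0.001
```

View pics/s8.png

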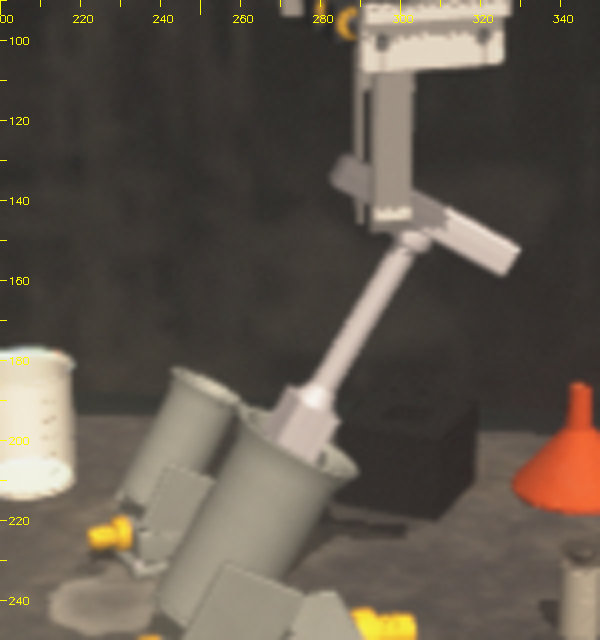

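```bash
python3 -m pendant '[{"x":0,"y":3,"z":0,"yaw":0,"claw":235},{"x":0,"y":9,"z":-3,"yaw":0,"claw":235},{"x":0,"y":15,"z":-7,"yaw":0,"claw":235},{"x":0,"y":21,"z":-10,"yaw":0,"claw":235},{"x":0,"y":27,"z":-14,"yaw":0,"claw":235},{"x":0,"y":33,"z":-18,"yaw":0,"claw":235},{"x":0,"y":38,"z":-21,"yaw":0,"claw":235},{"x":0,"y":43,"z":-24,"yaw":0,"claw":235},{"x":0,"y":43,"z":-24,"yaw":0,"claw":235},{"x":0,"y":43,"z":-24,"yaw":0,"claw":235}]' 12
python3 -c "
from h import *
rep();d(G(-.07),90+yb);d(G(-.106),90+yb)
s=arm.capture('side');crop(s,200,90,350,250,4,'pics/s9.png')"
```

```text
clock: 13.0
tcp_pos: [0.4908, -0.0504, 0.2409]
ee_rot: [-89.9, 0.1, 112.2]
wrist_force: [0.1, -0.1, -2.8]
gripper_width: 0.0162
t 13.0 tcp [ 0.4908 -0.0504  0.2409] yaw 112.22 y-axis [-0.0012 -0.0019 -1.    ] F [ 0.1105 -0.0733 -2.8203] T [ 0.0295 -0.02   -0.0135] w 0.016205123171478937 j [  4.  22.  -2. 110.   1.  47. 114.]
d mm [ 0.1  0.3 -1.6] yaw -0.001
d mm [  0.2  31.4 -19.7] yaw -0.001
```

View pics/s9.png

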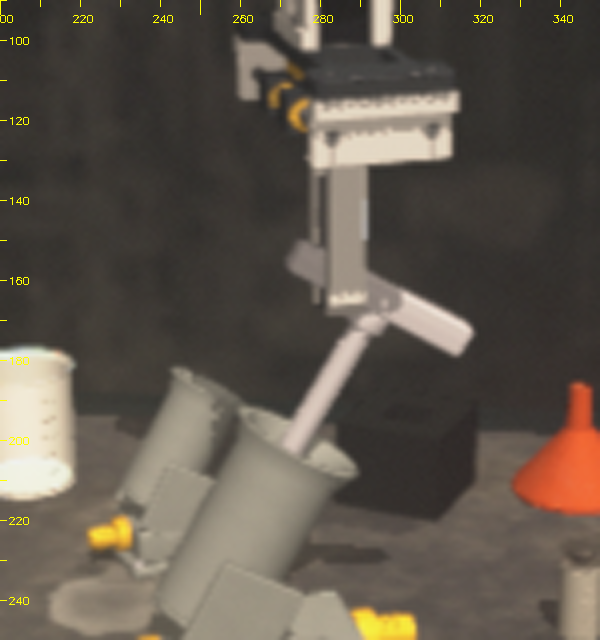

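```bash
python3 -m pendant '[{"x":0,"y":0,"z":0,"yaw":0,"claw":235},{"x":0,"y":4,"z":-2,"yaw":0,"claw":235},{"x":0,"y":8,"z":-4,"yaw":0,"claw":235},{"x":0,"y":12,"z":-7,"yaw":0,"claw":235},{"x":0,"y":16,"z":-9,"yaw":0,"claw":235},{"x":0,"y":20,"z":-12,"yaw":0,"claw":235},{"x":0,"y":24,"z":-14,"yaw":0,"claw":235},{"x":0,"y":28,"z":-17,"yaw":0,"claw":235},{"x":0,"y":31,"z":-19,"yaw":0,"claw":235},{"x":0,"y":31,"z":-19,"yaw":0,"claw":235}]' 6
python3 -c "
from h import *
rep();d(G(-.106),90+yb)
s=arm.capture('side');crop(s,200,90,350,250,4,'pics/s10.png')"
```

```text
clock: 14.3
tcp_pos: [0.5086, -0.0432, 0.2099]
ee_rot: [-89.9, 0.1, 112.2]
wrist_force: [-1.6, 0.1, -0.8]
gripper_width: 0.0159
t 14.3 tcp [ 0.5086 -0.0432  0.2099] yaw 112.22 y-axis [-0.0008 -0.0018 -1.    ] F [-1.6419  0.0987 -0.7874] T [0.2515 0.3028 0.032 ] w 0.015850869156298446 j [  3.  26.  -2. 110.   1.  44. 113.]
d mm [ 0.2  0.5 -0.4] yaw -0.001
```

View pics/s10.png

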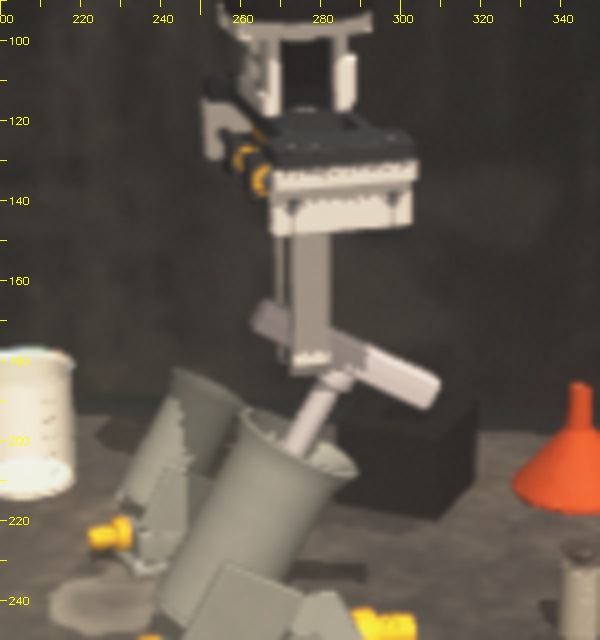

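```bash
cat > k.py <<'E'
from h import *
def bar(t,S,dz=0):
  c,s_=np.cos(np.radians(yb)),np.sin(np.radians(yb)); X=np.array([c,s_,0]);Y=np.array([-s_,c,0]);Z=np.array([0,0,1.])
  T=np.radians(t);a=-np.sin(T)*X+np.cos(T)*Z;b=np.cos(T)*X+np.sin(T)*Z
  s,R=st(); g=s['tcp_pos']-[0,0,.003]; bc=g-S*b+dz*a
  print(t,S,dz,'ends',[proj('side',bc+i*.055*b+.008*Y).round(1) for i in(-1,1)],'rodtop',proj('side',bc-.009*a),'rodmid',proj('side',bc-.05*a), 'h',(bc-M)@a-.159)
E
python3 -c "
from k import *
for t in(26,28,30,32): bar(t,.027)
bar(30,.023);bar(30,.03)"
```

```text
26 0.027 0 ends [array([309.7, 187.4]), array([264.4, 170.3])] rodtop [284.6651 181.5647] rodmid [276.6364 198.4993] h -0.10360395767756846
28 0.027 0 ends [array([309.1, 188.6]), array([264.6, 169.9])] rodtop [284.3447 181.905 ] rodmid [275.7417 198.6157] h -0.10444266986514414
30 0.027 0 ends [array([308.5, 189.7]), array([264.8, 169.5])] rodtop [284.0135 182.2352] rodmid [274.8457 198.7023] h -0.10534785175557665
32 0.027 0 ends [array([307.8, 190.9]), array([265. , 169.1])] rodtop [283.6719 182.5549] rodmid [273.9496 198.7589] h -0.10631840052416515
30 0.023 0 ends [array([306.9, 189. ]), array([263.2, 168.7])] rodtop [282.4347 181.5087] rodmid [273.2681 198.0058] h -0.10534785175557668
30 0.03 0 ends [array([309.6, 190.3]), array([266.1, 170.1])] rodtop [285.1947 182.7787] rodmid [276.026  199.2233] h -0.10534785175557665
```

```bash
python3 -m pendant '[{"x":0,"y":0,"z":0,"yaw":0,"claw":235},{"x":0,"y":1,"z":-0.5,"yaw":0,"claw":235},{"x":0,"y":2,"z":-1,"yaw":0,"claw":235},{"x":0,"y":3,"z":-1.7,"yaw":0,"claw":235},{"x":0,"y":4,"z":-2.2,"yaw":0,"claw":235},{"x":0,"y":4,"z":-2.2,"yaw":0,"claw":235},{"x":0,"y":4,"z":-2.2,"yaw":0,"claw":235},{"x":0,"y":4,"z":-2.2,"yaw":0,"claw":235},{"x":0,"y":4,"z":-2.2,"yaw":0,"claw":235},{"x":0,"y":4,"z":-2.2,"yaw":0,"claw":235}]' 8
python3 -c "
from k import *
rep();bar(30,.027)
s=arm.capture('side');crop(s,200,90,350,250,4,'pics/s11.png')"
```

```text
clock: 15.6
tcp_pos: [0.5107, -0.0429, 0.2073]
ee_rot: [-90.0, 0.1, 112.2]
wrist_force: [-3.9, -0.6, 11.9]
gripper_width: 0.0163
t 15.6 tcp [ 0.5107 -0.0429  0.2073] yaw 112.19 y-axis [ 0.0003 -0.0023 -1.    ] F [-3.8598 -0.633  11.9126] T [0.0744 1.0385 0.039 ] w 0.016265777522301912 j [  3.  26.  -2. 110.   1.  44. 113.]
30 0.027 0 ends [array([307.5, 190.9]), array([263.8, 170.7])] rodtop [283.021  183.3806] rodmid [273.8713 199.8208] h -0.10860071911886529
```

View pics/s11.png

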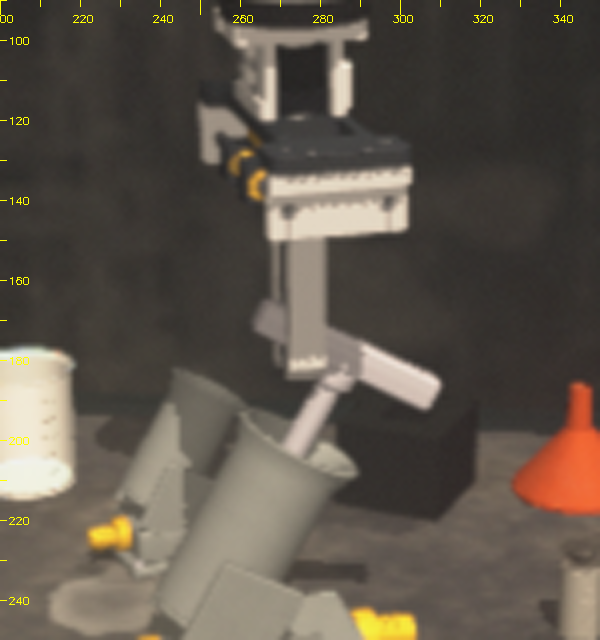

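```bash
python3 -m pendant '[{"x":0,"y":-3,"z":2,"yaw":0,"claw":235},{"x":0,"y":-3,"z":2,"yaw":0,"claw":150},{"x":0,"y":-3,"z":2,"yaw":0,"claw":150},{"x":0,"y":-3,"z":2,"yaw":0,"claw":150},{"x":0,"y":-10,"z":2,"yaw":0,"claw":150},{"x":0,"y":-25,"z":2,"yaw":0,"claw":150},{"x":0,"y":-40,"z":2,"yaw":0,"claw":150},{"x":0,"y":-60,"z":2,"yaw":0,"claw":150},{"x":0,"y":-75,"z":2,"yaw":0,"claw":255},{"x":0,"y":-75,"z":2,"yaw":0,"claw":255}]' 8
cat > p.py <<'E'
from h import *
c,s_=np.cos(np.radians(yb)),np.sin(np.radians(yb)); X=np.array([c,s_,0]);Y=np.array([-s_,c,0]);Z=np.array([0,0,1.])
a=-.5*X+.866*Z;b=.866*X+.5*Z
C=M+.053*a
def P(th,r=.045,back=.0205):
    T=np.radians(th); u=-np.cos(T)*b+np.sin(T)*Y
    uh=u-u[2]*Z; uh/=np.linalg.norm(uh); n=np.cross(uh,Z)  # clockwise dir
    psi=np.degrees(np.arctan2(np.sin(T),.866*np.cos(T)))
    p=C+r*u-back*n; p[2]+=.006
    return p,90+yb-psi
E
python3 -c "
from p import *
rep();print(C)
for th in(0,30,60,90,100): print(th,P(th))
d(P(0,back=.035)[0],P(0)[1])
s=arm.capture('side');crop(s,200,60,350,250,4,'pics/s12.png');s=arm.capture('top');crop(s,190,150,340,290,5,'pics/t12.png')"
```

```text
clock: 16.9
tcp_pos: [0.5097, -0.0435, 0.2836]
ee_rot: [-90.1, 0.2, 112.2]
wrist_force: [0.2, 0.3, 0.0]
gripper_width: 0.022
t 16.9 tcp [ 0.5097 -0.0435  0.2836] yaw 112.18 y-axis [ 0.0033 -0.0025 -1.    ] F [0.1868 0.3132 0.0381] T [ 0.0614  0.0284 -0.0272] w 0.021962057669252286 j [  3.  21.  -1. 105.   1.  54. 113.]
[ 0.4873 -0.0518  0.1929]
0 (array([ 0.459 , -0.0855,  0.1764]), np.float64(112.3))
30 (array([ 0.4435, -0.0638,  0.1794]), np.float64(78.6091567501824))
60 (array([ 0.441 , -0.0385,  0.1876]), np.float64(48.86437889279402))
90 (array([ 0.4512, -0.0179,  0.1989]), np.float64(22.299999999999997))
100 (array([ 0.4568, -0.013 ,  0.2028]), np.float64(13.618046899991043))
d mm [-33.8 107.2  63. ] yaw -0.002
```

View pics/s12.png

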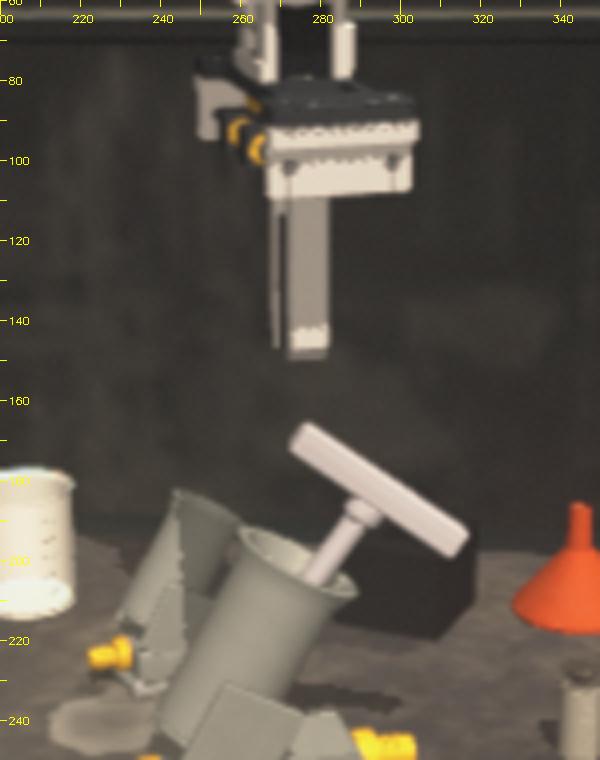

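View pics/t12.png

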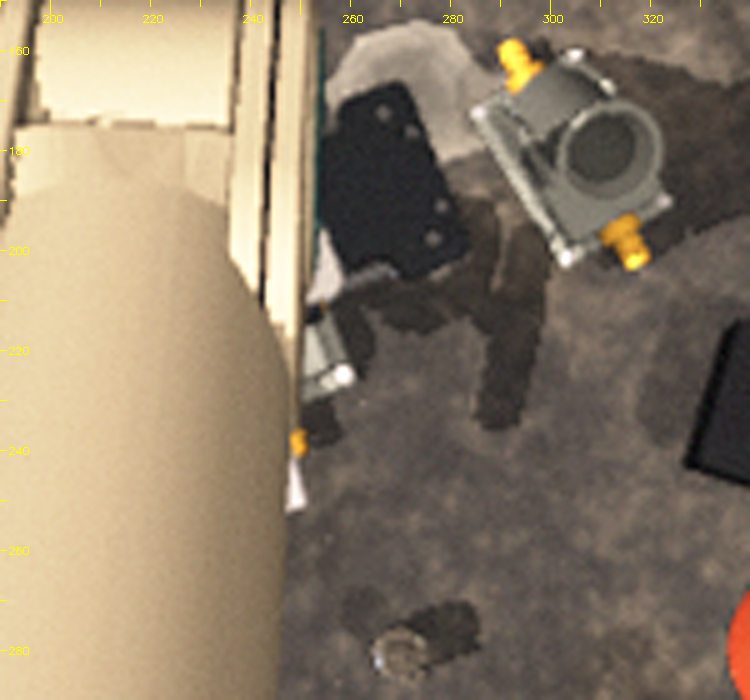

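```bash
python3 -c "
from p import *
F=M-.106*a
for t in(30,34,36,38):
  T=np.radians(t);a2=-np.sin(T)*X+np.cos(T)*Z;b2=np.cos(T)*X+np.sin(T)*Z
  for L in (.159,.185):
    B=F+L*a2; print(t,L,B,[proj('side',B+k*.055*b2+.004*Y+.004*a2).round(1) for k in(-1,1)],proj('side',B-.012*a2).round(1))
"
```

```text
30 0.159 [ 0.4873 -0.0518  0.1929] [array([308.6, 187.8]), array([265.1, 167.5])] [283.2 183.7]
30 0.185 [ 0.4753 -0.0567  0.2154] [array([314.6, 177.3]), array([271. , 156.5])] [289.1 173.1]
34 0.159 [ 0.4786 -0.0553  0.187 ] [array([311.9, 191.4]), array([270.6, 168.3])] [287.1 185.7]
34 0.185 [ 0.4651 -0.0608  0.2086] [array([318.5, 181.4]), array([277.3, 157.7])] [293.7 175.5]
36 0.159 [ 0.4744 -0.0571  0.1838] [array([313.4, 193.3]), array([273.3, 168.8])] [289.  186.8]
36 0.185 [ 0.4602 -0.0629  0.2049] [array([320.4, 183.6]), array([280.3, 158.5])] [295.9 176.9]
38 0.159 [ 0.4703 -0.0587  0.1805] [array([314.9, 195.3]), array([276. , 169.4])] [290.8 188. ]
38 0.185 [ 0.4555 -0.0648  0.201 ] [array([322.1, 185.8]), array([283.3, 159.3])] [298.1 178.2]
```

```bash
python3 -c "
from p import *
d([.4525,-.1015,.1635],112.2)"
```

```text
d mm [-32.3 118.8  73.8] yaw -0.0
```

```bash
python3 -m pendant '[{"x":-16,"y":0,"z":18,"yaw":0,"claw":255},{"x":-32,"y":0,"z":38,"yaw":0,"claw":255},{"x":-32,"y":0,"z":58,"yaw":0,"claw":255},{"x":-32,"y":10,"z":74,"yaw":0,"claw":255},{"x":-32,"y":30,"z":74,"yaw":0,"claw":255},{"x":-32,"y":54,"z":74,"yaw":0,"claw":255},{"x":-32,"y":78,"z":74,"yaw":0,"claw":255},{"x":-32,"y":102,"z":74,"yaw":0,"claw":255},{"x":-32,"y":119,"z":74,"yaw":0,"claw":255},{"x":-32,"y":119,"z":74,"yaw":0,"claw":255}]' 10
python3 -c "
from p import *
rep()
s=arm.capture('side');crop(s,200,60,350,250,4,'pics/s13.png')"
```

```text
clock: 18.25
tcp_pos: [0.4508, -0.1011, 0.1618]
ee_rot: [-89.8, 0.0, 112.2]
wrist_force: [-0.0, -0.1, -0.5]
gripper_width: 0.0005
t 18.25 tcp [ 0.4508 -0.1011  0.1618] yaw 112.2 y-axis [-0.0039 -0.0017 -1.    ] F [-0.0422 -0.1195 -0.4816] T [ 0.027   0.0575 -0.025 ] w 0.00048465855239435374 j [ 10.  27.  -1. 120.   1.  34. 121.]
```

View pics/s13.png

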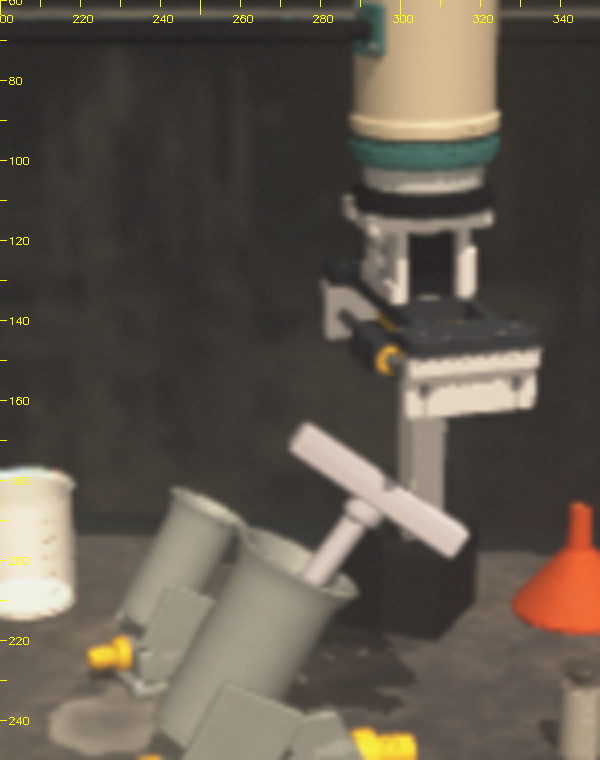

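```bash
python3 -m pendant '[{"x":5,"y":0,"z":0,"yaw":0,"claw":255},{"x":10,"y":0,"z":0,"yaw":0,"claw":255},{"x":15,"y":0,"z":0,"yaw":0.05,"claw":255},{"x":20,"y":0,"z":0,"yaw":0.1,"claw":255},{"x":25,"y":-1,"z":-1,"yaw":0.18,"claw":255},{"x":30,"y":-1,"z":-2,"yaw":0.25,"claw":255},{"x":35,"y":-2,"z":-3,"yaw":0.32,"claw":255},{"x":40,"y":-3,"z":-4,"yaw":0.4,"claw":255},{"x":45,"y":-3,"z":-5,"yaw":0.5,"claw":255},{"x":45,"y":-3,"z":-5,"yaw":0.5,"claw":255}]' 10
python3 -c "
from p import *
rep()
s=arm.capture('side');crop(s,200,60,350,250,4,'pics/s14.png')
s=arm.capture('top');crop(s,190,150,340,290,5,'pics/t14.png')"
```

```text
clock: 19.55
tcp_pos: [0.4391, -0.0574, 0.166]
ee_rot: [-89.9, 0.1, 83.6]
wrist_force: [-0.5, -2.1, 1.0]
gripper_width: 0.0003
t 19.55 tcp [ 0.4391 -0.0574  0.166 ] yaw 83.65 y-axis [-0.0015 -0.0024 -1.    ] F [-0.501  -2.0671  1.0496] T [-0.2693  0.0941  0.0265] w 0.00027321938964744365 j [ -2.  25.   8. 123.  -6.  32.  94.]
```

View pics/s14.png

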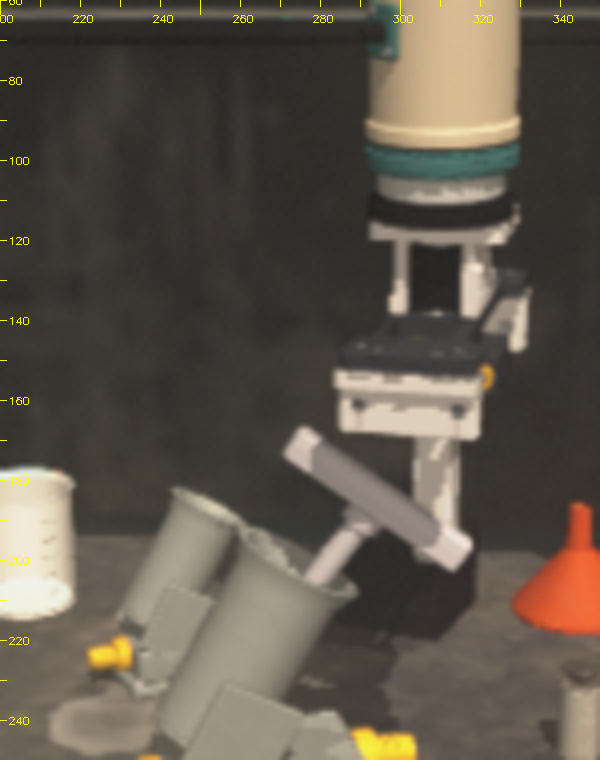

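View pics/t14.png

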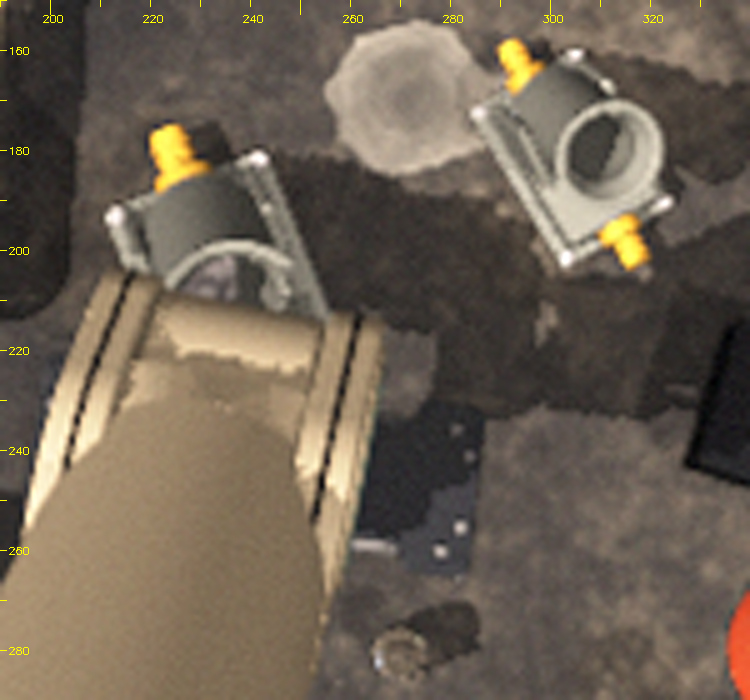

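```bash
python3 -m pendant '[{"x":4,"y":-1,"z":1,"yaw":0.08,"claw":255},{"x":8,"y":-3,"z":2,"yaw":0.16,"claw":255},{"x":12,"y":-4,"z":4,"yaw":0.24,"claw":255},{"x":15,"y":-6,"z":6,"yaw":0.32,"claw":255},{"x":18,"y":-7,"z":7,"yaw":0.4,"claw":255},{"x":21,"y":-9,"z":9,"yaw":0.48,"claw":255},{"x":24,"y":-11,"z":11,"yaw":0.56,"claw":255},{"x":27,"y":-13,"z":12,"yaw":0.64,"claw":255},{"x":29,"y":-15,"z":13,"yaw":0.71,"claw":255},{"x":29,"y":-15,"z":13,"yaw":0.71,"claw":255}]' 10
python3 -c "
from p import *
rep()
s=arm.capture('side');crop(s,200,60,350,250,4,'pics/s15.png')"
```

```text
clock: 20.9
tcp_pos: [0.4297, -0.0275, 0.1809]
ee_rot: [-90.1, 0.1, 43.1]
wrist_force: [-0.2, -0.9, -0.7]
gripper_width: 0.0003
t 20.9 tcp [ 0.4297 -0.0275  0.1809] yaw 43.09 y-axis [-0.001  -0.0024 -1.    ] F [-0.242  -0.8821 -0.6632] T [-0.3202  0.05   -0.0429] w 0.0003052368724666436 j [-16.  24.  21. 124. -15.  35.  59.]
```

View pics/s15.png

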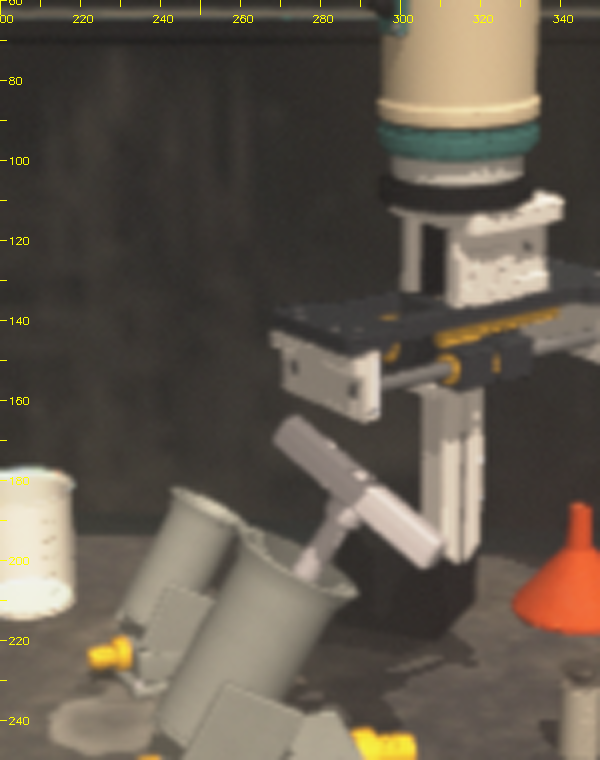

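```bash
cat >> p.py <<'E'
def tab(C0,tl=34,ths=range(0,111,10)):
  T0=np.radians(tl);b2=np.cos(T0)*X+np.sin(T0)*Z
  for th in ths:
    T=np.radians(th);u=-np.cos(T)*b2+np.sin(T)*Y
    q=proj('side',C0+.055*u);r=proj('side',C0-.055*u);print(th,(q-r).round(1),q.round(1),r.round(1))
E
python3 -c "
from p import *
tab(np.array([.478,-.05,.187]))"
```

```text
0 [41.4 23.1] [310.4 193.2] [269.  170.1]
10 [43.3 25.7] [311.5 194.6] [268.3 168.9]
20 [43.8 27.6] [312.  195.7] [268.2 168.1]
30 [43.  28.6] [311.8 196.3] [268.8 167.7]
40 [41.  28.8] [311.  196.5] [270.  167.7]
50 [37.7 28.1] [309.4 196.3] [271.8 168.2]
60 [33.2 26.5] [307.3 195.6] [274.1 169.1]
70 [27.7 24.2] [304.6 194.5] [276.8 170.3]
80 [21.4 21.1] [301.3 192.9] [279.9 171.8]
90 [14.4 17.3] [297.7 191. ] [283.3 173.7]
100 [ 7. 13.] [293.8 188.8] [286.8 175.7]
110 [-0.6  8.4] [289.8 186.3] [290.4 178. ]
```

```bash
python3 -m pendant '[{"x":4,"y":-2,"z":1,"yaw":0.07,"claw":255},{"x":8,"y":-4,"z":2,"yaw":0.14,"claw":255},{"x":12,"y":-7,"z":2,"yaw":0.2,"claw":255},{"x":16,"y":-9,"z":2,"yaw":0.26,"claw":255},{"x":20,"y":-12,"z":1,"yaw":0.32,"claw":255},{"x":24,"y":-15,"z":0,"yaw":0.38,"claw":255},{"x":28,"y":-17,"z":-1,"yaw":0.44,"claw":255},{"x":31,"y":-19,"z":-2,"yaw":0.48,"claw":255},{"x":34,"y":-21,"z":-3.5,"yaw":0.51,"claw":255},{"x":34,"y":-21,"z":-3.5,"yaw":0.51,"claw":255}]' 10
python3 -c "
from p import *
rep()
s=arm.capture('side');crop(s,200,60,350,250,4,'pics/s16.png')"
```

```text
clock: 22.2
tcp_pos: [0.4571, -0.0067, 0.2019]
ee_rot: [-90.1, 0.1, 13.9]
wrist_force: [-1.9, -0.0, 1.3]
gripper_width: 0.0005
t 22.2 tcp [ 0.4571 -0.0067  0.2019] yaw 13.92 y-axis [-0.0009 -0.0023 -1.    ] F [-1.9376 -0.0366  1.2815] T [ 0.0339  0.5146 -0.0165] w 0.0005155377829736307 j [-25.  25.  31. 119. -20.  41.  33.]
```

View pics/s16.png

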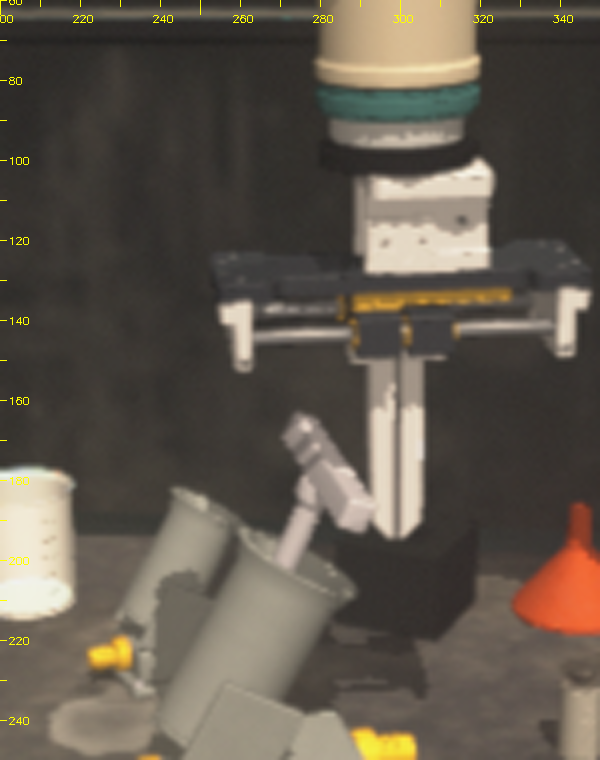

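```bash
python3 -m pendant '[{"x":2,"y":-1,"z":0,"yaw":0.02,"claw":255},{"x":4,"y":-1,"z":0,"yaw":0.05,"claw":255},{"x":6,"y":-2,"z":0,"yaw":0.08,"claw":255},{"x":8,"y":-2,"z":0,"yaw":0.1,"claw":255},{"x":10,"y":-3,"z":0,"yaw":0.12,"claw":255},{"x":12,"y":-3,"z":0,"yaw":0.14,"claw":255},{"x":13,"y":-4,"z":0,"yaw":0.15,"claw":255},{"x":14,"y":-4,"z":0,"yaw":0.15,"claw":255},{"x":15,"y":-4,"z":0,"yaw":0.15,"claw":255},{"x":15,"y":-4,"z":0,"yaw":0.15,"claw":255}]' 10
python3 -c "
from p import *
rep()
s=arm.capture('side');crop(s,200,100,350,250,4,'pics/s17.png')"
```

```text
clock: 23.5
tcp_pos: [0.47, -0.0032, 0.2056]
ee_rot: [-90.1, 0.3, 5.3]
wrist_force: [-7.6, -1.3, 4.6]
gripper_width: 0.0004
t 23.5 tcp [ 0.47   -0.0032  0.2056] yaw 5.31 y-axis [-0.0042 -0.002  -1.    ] F [-7.5942 -1.3016  4.5762] T [-0.235   1.563   0.0339] w 0.00041236206028045196 j [-27.  27.  34. 117. -21.  43.  25.]
```

View pics/s17.png

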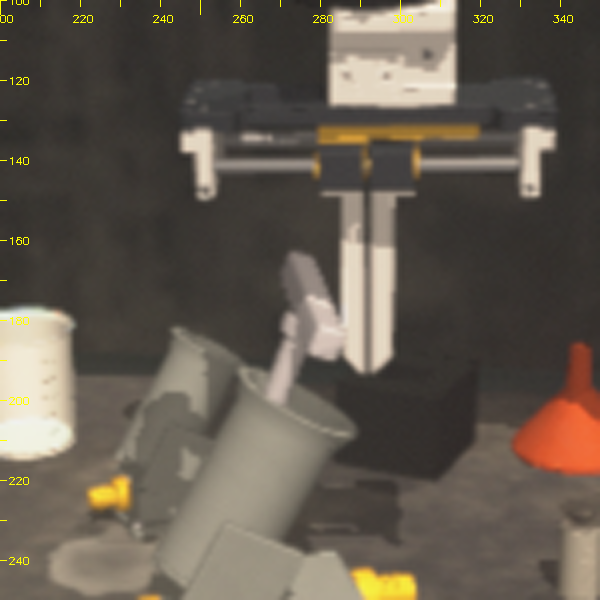

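```bash
python3 -m pendant '[{"x":-3,"y":0,"z":0,"yaw":0,"claw":255},{"x":-8,"y":0,"z":0,"yaw":0,"claw":255},{"x":-15,"y":0,"z":0,"yaw":0,"claw":255},{"x":-25,"y":0,"z":5,"yaw":0,"claw":255},{"x":-35,"y":0,"z":15,"yaw":0,"claw":255},{"x":-40,"y":-15,"z":30,"yaw":0,"claw":255},{"x":-40,"y":-35,"z":60,"yaw":0,"claw":255},{"x":-40,"y":-55,"z":100,"yaw":0,"claw":255},{"x":-40,"y":-75,"z":140,"yaw":0,"claw":255},{"x":-40,"y":-75,"z":170,"yaw":0,"claw":255}]' 10
python3 -c "
from p import *
rep()
for tl in (26,37):
  print(tl);tab(C,tl,range(75,116,5))
s=arm.capture('side');crop(s,200,100,350,250,4,'pics/s18.png')
s=arm.capture('top');cv2.imwrite('pics/t18f.png',s);crop(s,190,150,340,290,5,'pics/t18.png')"
```

```text
clock: 24.8
tcp_pos: [0.4148, 0.1654, 0.2819]
ee_rot: [-89.9, 0.1, 5.5]
wrist_force: [1.1, -0.8, -0.5]
gripper_width: 0.0005
t 24.8 tcp [0.4148 0.1654 0.2819] yaw 5.46 y-axis [-0.0012  0.0008 -1.    ] F [ 1.0931 -0.758  -0.5466] T [-0.0453 -0.0136  0.013 ] w 0.0005399319252485129 j [-54.  18.  38. 114. -14.  52.  -3.]
26
75 [25.2 20.8] [299.  189.7] [273.8 168.9]
80 [21.6 19.7] [297.2 189.1] [275.5 169.5]
85 [17.9 18.4] [295.2 188.5] [277.4 170.1]
90 [14. 17.] [293.2 187.8] [279.2 170.8]
95 [10.  15.5] [291.1 187. ] [281.1 171.5]
100 [ 6.  13.8] [289.  186.1] [283.  172.3]
105 [ 1.9 12. ] [286.9 185.2] [285.  173.2]
110 [-2.3 10.2] [284.7 184.2] [286.9 174. ]
115 [-6.4  8.2] [282.5 183.2] [288.9 175. ]
37
75 [23.9 23. ] [298.3 190.8] [274.4 167.8]
80 [20.8 21.2] [296.7 189.9] [276.  168.7]
85 [17.5 19.2] [295.  188.9] [277.6 169.7]
90 [14. 17.] [293.2 187.8] [279.2 170.8]
95 [10.5 14.7] [291.4 186.6] [280.9 171.9]
100 [ 6.8 12.3] [289.5 185.3] [282.6 173. ]
105 [3.2 9.8] [287.5 184. ] [284.4 174.2]
110 [-0.5  7.3] [285.6 182.7] [286.1 175.4]
115 [-4.2  4.6] [283.6 181.3] [287.9 176.7]
```

View pics/s18.png

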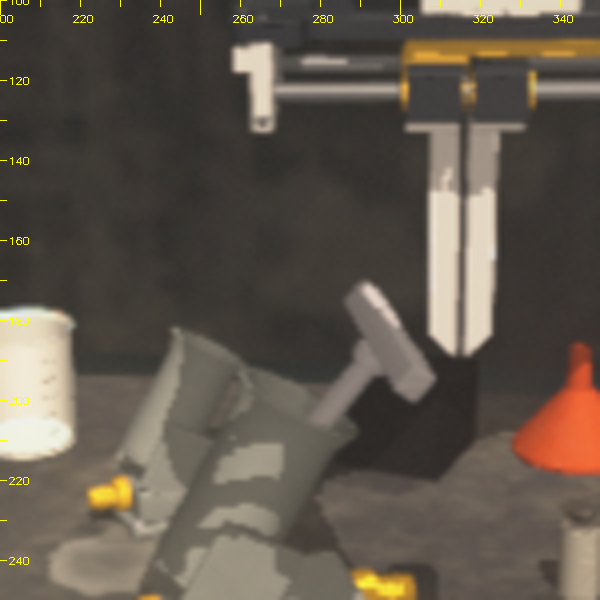

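View pics/t18.png

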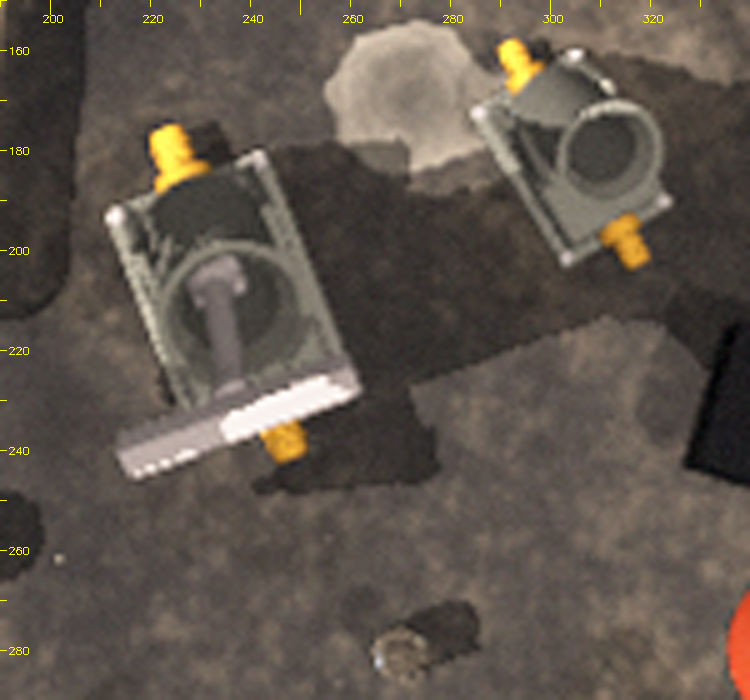

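```bash
python3 -c "
from p import *
B,e=tri((297,183.7),(238,234));F=M-.106*a
print(B,e,'dist to stem foot',np.linalg.norm(B-F),'tilt',np.degrees(np.arccos((B-F)[2]/np.linalg.norm(B-F))),'lean az',np.degrees(np.arctan2(*(B-F)[[1,0]])))
p=onz('top',215,241.5,B[2]+.008);q=onz('top',260.5,226.5,B[2]+.008)
v=p-q;print(np.linalg.norm(v),'bar az',np.degrees(np.arctan2(v[1],v[0])),'Y az',90+yb)
n1,e1=tri((303.5,195),(214.5,242));n2,e2=tri((290.5,172),(260.5,226.5));print(n1,e1,n2,e2,np.linalg.norm(n1-n2))
"
```

```text
[ 0.4628 -0.0474  0.1845] 0.0006749286534571444 dist to stem foot 0.164284789782582 tilt 38.08729624711828 lean az -165.25340532993349
0.10339648862593229 bar az 109.1171520112692 Y az 112.3
[0.4448 0.0038 0.18  ] 0.0006508773652196029 [ 0.4806 -0.096   0.1931] 0.003203556594511927 0.10684649347608478
```

```bash
python3 -c "
from p import *
F=M-.106*a
for nm,px in (('pushed end s17',(277.8,175.5)),('rest now',(297,183.7)),('rest before turn s12',(295,182)),('pressed s11',(286.3,180.5))):
  for dy in (0,.006):
    B=onplane('side',*px,F+dy*Y,Y)
    print(nm,dy,np.linalg.norm(B-F)*1000,np.degrees(np.arctan2(-(B-F)@X,(B-F)[2])))
"
python3 - <<'E'
import sys;sys.path.insert(0,'.')
import os;os.chdir('.')
from h import *
t=arm.capture('top');s=arm.capture('side');cv2.imwrite('pics/topF.png',t);cv2.imwrite('pics/sideF.png',s)
rep()
E
```

```text
pushed end s17 0 159.47839157915246 22.83314092805192
pushed end s17 0.006 161.02395466296966 22.018794119194588
rest now 0 162.07840790622518 39.99861939416904
rest now 0.006 162.83122627345747 38.97397390454785
rest before turn s12 0 162.64122715198198 37.805366362467275
rest before turn s12 0.006 163.49879552276468 36.80809131045785
pressed s11 0 156.18310465319365 30.99452279230914
pressed s11 0.006 157.40859944760857 30.04288195155436
t 25.0 tcp [0.4142 0.1627 0.2804] yaw 5.4 y-axis [-0.0043 -0.0021 -1.    ] F [ 0.4643 -0.4927  0.098 ] T [-0.099   0.0446 -0.0252] w 0.00018895521892289526 j [-54.  18.  38. 114. -14.  52.  -3.]
```

View pics/topF.png

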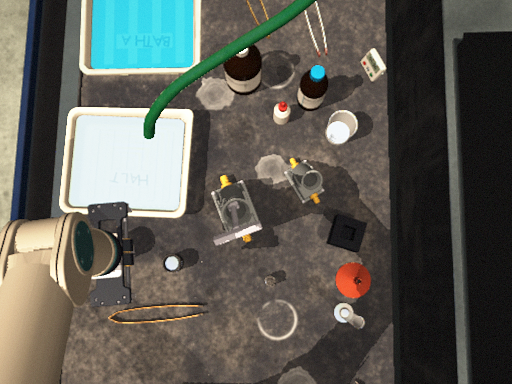

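View pics/sideF.png

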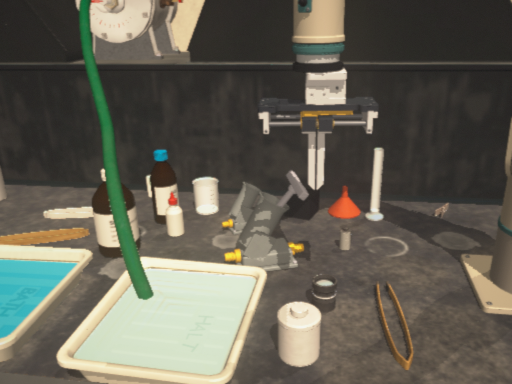

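```bash
python3 -c "
from workcell import arm
print(arm.sign_off())"
```

```text
the job is handed in; nothing more can be done
None
```

I took the T-key from its stand, seated it on the stem of the larger valve block, turned it clockwise to the stop and let go. The job was handed in at about 25 s on the robot's clock. I can't read the stem angle directly, so "shut" rests on the push forces and the camera images.

**How it was done:** The tool can only point down. I gripped the crossbar off-centre, tilted the key about 30° by levering its foot against the stand pocket, and lowered it down the tube. To turn it, I pushed the lower end of the crossbar with closed fingers.

**Last checks:**
- **Seated:** Pressing down met about 12 N at full depth. The last push also pressed the key down the tube with about 8 N. At rest, the crossbar centre measured 162–164 mm from where I place the stem's foot; nominal is 159 mm. That is within my roughly 3 mm measuring error plus the tilt of the loose socket.
- **Shut:** At the end the bar stopped moving with about 8 N on it, roughly 0.3 N m against the 0.06 N m that turns the stem. After release the bar sat at about 94°, which fits the 90° stop plus the socket's play.
- **Bystanders:** In the last pictures they appear where they started, and the arm was clear of everything. I compared them by eye only.

**Disagreements:**
- The two cameras disagreed by about 5 mm on the tube mouth, so I used a compromise position.
- The free key rests about 8° further over than the tube axis. That is slightly more than the roughly 6° I worked out for the socket's play, and I left it. It leaned about the same way before the turn, just after it had been pressed home.

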